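# Hang and load a carrier on the wash-line rail

### The arm

A 7-joint arm with a two-finger parallel gripper is mounted at the origin on the work surface. World frame = base frame: x ahead of the robot, y to its left, z up, the work surface at z = 0. Lengths are in m, angles in degrees, forces in N, time in s.
With the tool pointing down it reaches from about 0.425 to 0.875 m from the base axis. Payload 4.7 kg.
Tool frame: the origin (TCP) lies at the very end of the fingers, on their centre line; the grasp point (between the pads) lies 19 mm behind it; x points along the fingers, z is the direction in which the jaws open and shut, and the axes are right-handed (so a half turn about x gives the same grasp; the last joint's range is limited). The gripper opens to 87 mm and grips with 3 to 60 N. Pads are 19 mm wide; open, the fingers measure 117 mm over their backs; the gripper's body (75 mm by 190 mm) begins 51 mm behind the grasp point.
Start: joints at [70.709, 18.392, -4.016, 83.108, 1.295, 78.541, -3.26], TCP at [0.223, -0.61, 0.223] pointing down, gripper open.
Joint ranges: [-163.93, 163.93], [-17.29, 119.83], [-79.2, 71.16], [3.27, 140.29], [-89.18, 269.18], [5.43, 117.66], [-154.24, 154.24]. Speed limits (degrees/s): [147.25, 147.25, 180, 180, 180, 180, 180].

### API

Orientations are given as [roll, pitch, yaw] about the fixed x, y, z axes, in that order (R = Rz(yaw) Ry(pitch) Rx(roll)).
In Python, from cell import env gives the robot as it stands. The module is installed in compiled form; this text tells all that it offers.
- The arm moves only by the tool drive_tool, never from a script. Its argument "increments" is a list of rows, each a list of 2 entries, a list of its own where there are three numbers: the shift along the tool's x, y, z scaled (see below), then the turn, a rotation vector about the tool's x, y, z scaled (see below). In form: [[[dx, dy, dz], [wx, wy, wz]], ...]. A call has 1 to 10 rows; each row shifts and turns the commanded pose from where the row before left it, along the tool's axes as they then stand; what a row does not reach is not made up. The controller multiplies each number of a shift by 0.04 m and each number of a turn by 120 degrees. A row lasts 1/10 s, in which the tool goes at most 50 mm and 8.59 degrees, less where a joint would pass 70% of its speed; a pose out of reach is approached as far as the arm can. A call with a number of a shift or a turn outside -1 to 1 is refused whole. A call with a gripper value outside its range is refused whole. "hand" is the gripper's target within -1 to 1 (fully open at 1, half-way at 0, shut at -1), set as the call begins (left out, the last holds). The fingers move at their own pace and stop on an object; "squeeze" is the grip in N (left out, the last holds). Time passes only in rows, so rows that do not move let the fingers close. It gives the time, the measured TCP pose, the force and the opening at its end, in the units of the state.
- env.get_obs(): the state, without advancing time (a new reading comes with each control period).
- env.read_camera(name): name is "scene" or "top" or "wrist"; returns a dict with "frame" (400x640x3 uint8, red, green, blue), "fx", "fy", "cx", "cy" (pixels), "distortion" ([k1, k2, p1, p2, k3] as OpenCV has them; the pictures are not rectified), "R" (3x3) and "t" (3): a world point X has camera coordinates R X + t. Camera axes: x right, y down, z forward; pixel columns grow to the right and rows downward; lengths in m; the calibration is good to about 2 mm. A picture is of the moment at which its call begins. There is no depth.
- env.sign_off(): hands the job in, once; it reports no verdict.
The state is a dict: "time_s": time; "qpos": joint angles; "joint_velocities": joint speeds; "effort": joint torques, N m; "tool_pos": TCP position; "tool_rot": TCP orientation; "force": force on the tool from outside, world axes, zero at the start; "wrist_torque": the same for the moment, N m; "grip_width": finger opening in m.
Only numpy, scipy, OpenCV 4.12 (cv2) and the standard library are available. Lean on these libraries where they do the work, as an engineer would, in place of code of your own. Each camera call takes 0.05 s, during which the arm holds its last target.

### The job

Hang the empty yellow carrier on the conveyor rail, centred on the green-marked bay: lift its hooks over the rail's lip and lower it until it seats fully behind the lip, then let go. Then stack the two loose aluminium housings on its shelf, the large one first and the small one centred on top of it, both lying flat with their long sides at right angles to the rail and with no base overhanging what it rests on. Set things down rather than drop them, and leave the other things on the bench where they are.

Things in the scene. Friction and masses are not known exactly. Their poses are not given: they have to be found in the camera images.
- carrier: Empty yellow carrier, about 0.4 kg, standing on its shelf. Origin: underside, midway between the back faces of 2 upright straps; z up, hooks to +x, shelf to -x. In mm: shelf x -150..0, y +-65, top z 4; front rim x -150..-146 up to z 12. Straps x -6..0, 16 wide at y +-50, up to z 130, joined on top by a bridge x -6..18, y +-58, z 130..136. Hooks: see carrier_seat; grip lug: see carrier_lug.
- carrier_seat (a point): Middle of the carrier's hook mouth, on the underside of the bridge (carrier x 6, y 0, z 130 mm); it comes to rest on the rail's lip. Two tongues hang from the bridge, carrier x 12..18, z 110..130, 30 wide, at y -42 and +42, so the downward mouth between straps and tongues is 12 mm wide and 20 deep.
- carrier_lug (a point): Middle of the carrier's black grip lug: 14 mm thick along carrier x (-6 to 8), 40 mm wide along y, z = 136 to 190 mm, meant to be pinched across its thickness from above. The point is at carrier x 1, y 0, z 163 mm.
- rail: Fixed steel conveyor rail, 360 mm along y, green posts at y +-172, end plates at y +-182 up to z 225. Origin on the bench under the lip; -x = front (robot side). In mm: lip x -2.5..2.5, top z 200; trough behind, floor z 174; back web x 28..33, top z 197; lower guide bar, front face x -4.5, z 95..115, which the straps lean on. Seated carrier: underside z 70, 5 mm play in x, leans up to 0.05 rad.
- bay: Green paint mark, 60 mm wide, on the rail's lip front, trough and back web: where the carrier goes. Origin mid-mark, on top of the lip (z 200 mm), mid-thickness; axes as the rail's; at rail y -80 or +80 mm. While lowering, the carrier_seat point clears lip and guide bar if it is 3.5 mm before (-x) to 1.5 mm behind the origin.
- full_carrier: Fixed blue carrier of the same shape, hung in the other bay with two housings stacked on its shelf; an obstacle. Origin at its place on the lip top; axes as the rail's. It spans x -157..11, y +-65 mm; shelf underside z -130, stack top z -60, lug top z 60.
- large: Large loose aluminium housing, a block 100 (x) x 66 (y) x 36 (z) mm with two dark bores drawn on its top, about 0.4 kg. Origin at the centre of its underside, z up.
- small: Small loose aluminium housing, a block 70 (x) x 44 (y) x 30 (z) mm with one dark bore drawn on its top, about 0.18 kg. Origin at the centre of its underside, z up.
- tin: Orange jar with red cap, 42 mm across, 55 mm tall; bystander. Origin at the centre of its underside.
- wrench: Steel wrench 160 mm long lying on the bench before the rail, under where the carriers hang; bystander.
- oil: Yellow oil bottle, 52 mm across, 150 mm tall; bystander. Origin at the centre of its underside.
- spray: Blue spray can, 56 mm across, 160 mm tall; bystander. Origin at the centre of its underside.
- brush: Brush 180 mm long lying on the bench; bystander.
- hammer: Hammer 220 mm long lying on the bench; bystander.
- gauge: Steel block 75 x 75 x 40 mm; bystander. Origin at the centre of its underside.
Not all that is in view belongs to the job. Leave any pink or purple look-alike of the small alone.

How it is judged:
By the outcome, as a careful person would: the job done as asked, in the order asked, and still so for the second after the job is handed in, with the robot touching nothing.
It also fails if it takes over 67 s, if anything falls off the work surface, if the arm or the gripper's body presses on something with over 40 N, if the wrist force passes 120 N, or if a joint passes its speed limit or range.

## Working session

There is one attempt and no reset: what is moved stays moved. The work goes in short steps, Python scripts to look and compute and a tool call to move; the robot and the scene stay as the last step left them, time stands still between calls to the robot, and variables do not carry over. Pictures are saved under pics/ and viewed, and the job is handed in when it is done.

Besides the shell and the picture viewer there is one more tool, called after "Request:" as name(argument=value, ...), one argument or row to a line, values as JSON. drive_tool: Moves the arm, as the interface text tells. Shifts and turns lie within -1 to 1; 1 stands for 0.04 m of shift or 120 degrees of turn. Its arguments: {"type":"object","properties":{"increments":{"type":"array"},"hand":{"type":"number"},"squeeze":{"type":"number"}},"required":["increments"]}

```bash
mkdir -p pics; ls
cat > h.py <<'E'
import numpy as np, cv2, json
from cell import env
def grab(n,tag):
    d=env.read_camera(n); cv2.imwrite(f'pics/{tag}.png',d['frame'][:,:,::-1]); 
    np.save(f'pics/{tag}.npy',d,allow_pickle=True); return d
def load(tag): return np.load(f'pics/{tag}.npy',allow_pickle=True).item()
def K(d): return np.array([[d['fx'],0,d['cx']],[0,d['fy'],d['cy']],[0,0,1.]])
def ray(d,uv):
    R=np.array(d['R']);t=np.array(d['t'])
    p=cv2.undistortPoints(np.array(uv,float).reshape(-1,1,2),K(d),np.array(d['distortion'],float)).reshape(-1,2)
    v=np.c_[p,np.ones(len(p))]@R
    return -R.T@t, v
def onz(d,uv,z):
    c,v=ray(d,uv); s=(z-c[2])/v[:,2]; return c+v*s[:,None]
def proj(d,X):
    rv,_=cv2.Rodrigues(np.array(d['R'],float))
    return cv2.projectPoints(np.array(X,float).reshape(-1,1,3),rv,np.array(d['t'],float),K(d),np.array(d['distortion'],float))[0].reshape(-1,2)
E
python3 - <<'E'
from h import *
for n in ['scene','top','wrist']:
    d=grab(n,n+'0'); print(n,(-np.array(d['R']).T@d['t']).round(3),d['fx'])
o=env.get_obs(); print(o)
E
```

```text
pics
scene [ 1.711 -0.26   1.512] 503.8817897303822
top [ 0.282 -0.007  1.836] 496.784662206438
wrist [ 0.298 -0.582  0.383] 343.3059679563449
{'time_s': 0.15, 'qpos': array([70.70787298, 18.43088669, -4.01546472, 83.15976285,  1.29415516,
       78.54050966, -3.25993584]), 'joint_velocities': array([-0.07755942, -0.14092319,  0.02280284, -0.3276852 ,  0.03626084,
       -0.00181694,  0.05081909]), 'effort': array([-3.33618818e-04, -4.91793466e+01, -4.04534899e-01, -3.12875497e+01,
       -6.39650063e-02,  4.05927643e-02,  1.30281405e-04]), 'tool_pos': array([ 0.22319254, -0.6100273 ,  0.22168676]), 'tool_rot': array([-177.1602595 ,   89.91390554,  112.94111371]), 'force': array([-0.30675557, -0.51065973, -0.08052127]), 'wrist_torque': array([-0.00667123, -0.03088402, -0.03744238]), 'grip_width': 0.08736107172298421}
```

View pics/scene0.png

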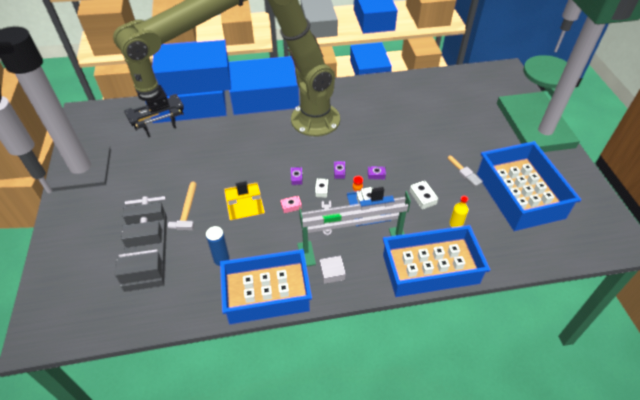

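View pics/top0.png

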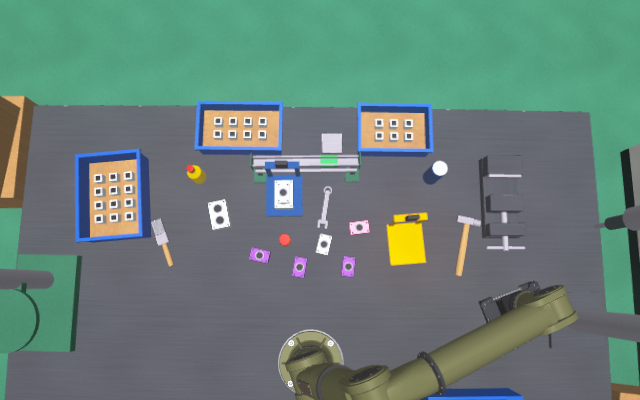

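View pics/wrist0.png

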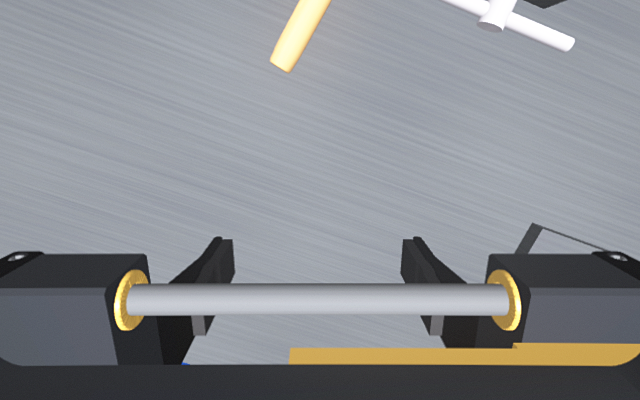

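Run:
```python
import cv2,numpy as np
a=cv2.imread('pics/top0.png')
cv2.imwrite('pics/c1.png',cv2.resize(a[140:290,190:340],None,fx=4,fy=4,interpolation=cv2.INTER_CUBIC))
cv2.imwrite('pics/c2.png',cv2.resize(a[140:290,300:450],None,fx=4,fy=4,interpolation=cv2.INTER_CUBIC))
b=cv2.imread('pics/scene0.png')
cv2.imwrite('pics/c3.png',cv2.resize(b[150:270,215:415],None,fx=4,fy=4,interpolation=cv2.INTER_CUBIC))
```

```text
(no output)
```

View pics/c1.png

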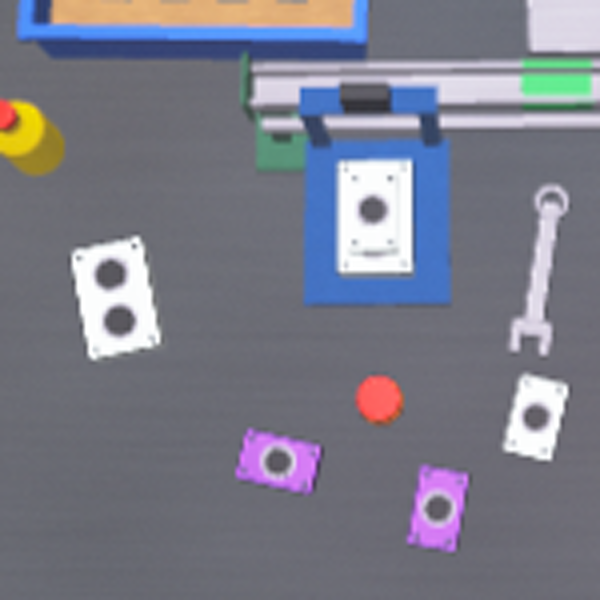

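View pics/c2.png

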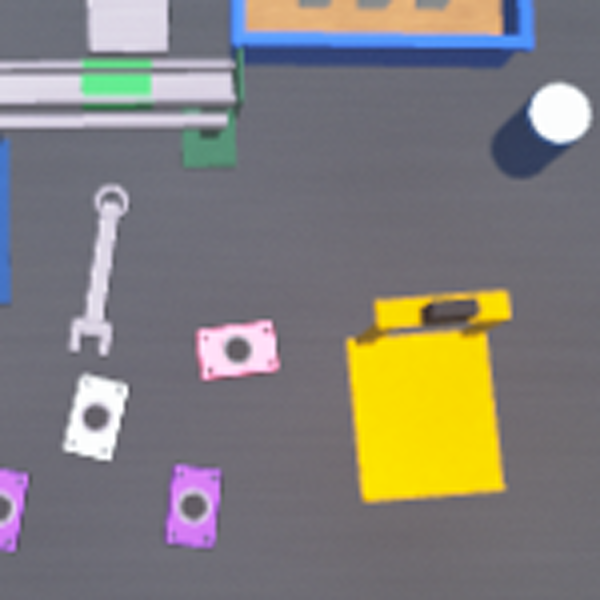

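View pics/c3.png

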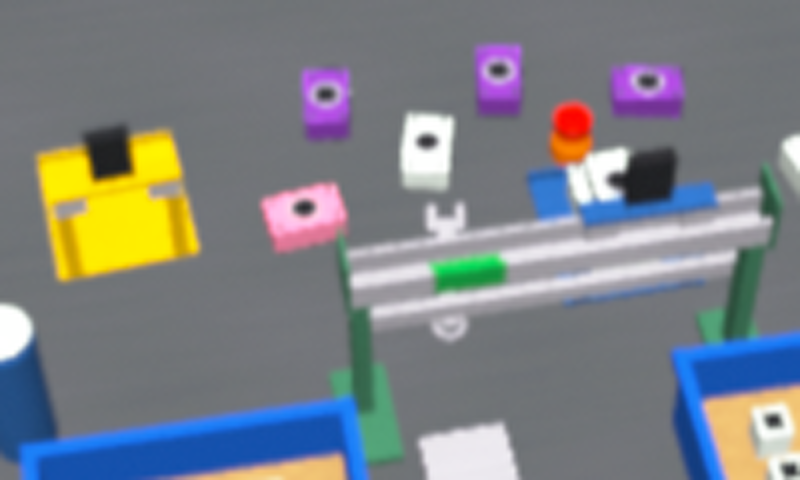

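```bash
cat >> h.py <<'E'
def mask(d,name):
    hsv=cv2.cvtColor(np.ascontiguousarray(d['frame']),cv2.COLOR_RGB2HSV); H,S,V=[hsv[:,:,i].astype(int) for i in range(3)]
    m={'yellow':(H>20)&(H<33)&(S>170)&(V>120),'white':(S<30)&(V>205),'green':(H>50)&(H<75)&(S>130)&(V>150),'black':(V<60)&(S<120)}[name]
    return m.astype(np.uint8)
def rects(m,amin,roi=None):
    if roi is not None:
        k=np.zeros_like(m); x0,y0,x1,y1=roi; k[y0:y1,x0:x1]=1; m=m*k
    cs,_=cv2.findContours(m,cv2.RETR_EXTERNAL,cv2.CHAIN_APPROX_NONE)
    return [c for c in cs if cv2.contourArea(c)>amin]
def zrect(d,c,z):
    P=onz(d,c.reshape(-1,2),z)[:,:2]
    return cv2.minAreaRect((P*1000).astype(np.float32))
E
python3 - <<'E'
from h import *
d=load('top0')
for n,roi,z in [('white',(200,190,240,240),.036),('white',(310,230,340,260),.030),('yellow',(380,205,430,270),.004),('green',(310,150,350,170),.174)]:
    for c in rects(mask(d,n),20,roi):
        print(n,z,[np.round(v,1) for v in zrect(d,c,z)],cv2.boundingRect(c))
E
```

```text
white 0.036 [array([522.3, 342.6]), array([101.2,  65.4]), np.float64(12.9)] (208, 199, 22, 31)
white 0.03 [array([417.2, -42.9]), array([43.1, 70.4]), np.float64(76.5)] (316, 234, 16, 21)
yellow 0.004 [array([ 441.9, -356.8]), array([183.7, 152.5]), np.float64(4.4)] (387, 213, 40, 52)
green 0.174 [array([692.8, -54.8]), array([10.6, 51.7]), np.float64(0.7)] (321, 159, 16, 4)
```

```bash
cat >> h.py <<'E'
from scipy.spatial.transform import Rotation as Ro
def tcp():
    o=env.get_obs(); return np.array(o['tool_pos']),Ro.from_euler('xyz',o['tool_rot'],degrees=True),o
def goal(p,jawyaw=None,tilt=0):
    """print delta in tool units to reach p with tool straight down and jaw (tool z) at yaw jawyaw (mod 180)"""
    P,R,o=tcp(); out=P
    if jawyaw is not None:
        best=None
        for j in (jawyaw,jawyaw+180):
            z=np.array([np.cos(np.radians(j)),np.sin(np.radians(j)),0]);x=np.array([0,0,-1.]);y=np.cross(z,x)
            G=Ro.from_matrix(np.c_[x,y,z]); w=(R.inv()*G).as_rotvec(degrees=True)
            if best is None or np.linalg.norm(w)<np.linalg.norm(best[0]): best=(w,G,j)
        print('turn deg',best[0].round(2),'units',(best[0]/120).round(4),'rows',round(np.linalg.norm(best[0])/8.5,2))
        Rg=best[1]
        print('shift units in FINAL frame',(Rg.inv().apply(p-P)/.04).round(3))
    print('shift units in CUR frame',(R.inv().apply(np.array(p)-P)/.04).round(3), 'world mm',((np.array(p)-P)*1000).round(1))
E
python3 - <<'E'
from h import *
P,R,o=tcp(); M=R.as_matrix(); print(M.round(3)); 
d=load('wrist0'); print('cam axes in world cols x,y,z\n',np.array(d['R']).T.round(3)); c=-np.array(d['R']).T@d['t']; print('cam in tool',(M.T@(c-P)).round(4))
print('camR in tool',(M.T@np.array(d['R']).T).round(3))
E
```

```text
[[-0.001  0.939  0.344]
 [ 0.001  0.344 -0.939]
 [-1.    -0.    -0.002]]
cam axes in world cols x,y,z
 [[ 0.344 -0.899 -0.272]
 [-0.939 -0.329 -0.099]
 [-0.001  0.29  -0.957]]
cam in tool [-0.1609  0.0797 -0.0004]
camR in tool [[-0.001 -0.29   0.957]
 [ 0.    -0.957 -0.29 ]
 [ 1.    -0.     0.001]]
```

Request:
drive_tool(
  increments=[
    [[-0.28, 0, 0], [-0.068, 0, 0]],
    [[-0.28, 0, 0], [-0.068, 0, 0]],
    [[-0.28, 0, 0], [-0.068, 0, 0]],
    [[-0.28, 0, 0], [-0.068, 0, 0]],
    [[-0.28, 0, 0], [-0.068, 0, 0]],
    [[-0.28, 0, 0], [-0.068, 0, 0]],
    [[-0.28, 0, 0], [-0.068, 0, 0]],
    [[-0.28, 0, 0], [-0.068, 0, 0]],
    [[-0.28, 0, 0], [-0.068, 0, 0]],
  ],
  hand=1,
)

```text
time_s: 1.05
tool_pos: [0.2232, -0.6103, 0.3233]
tool_rot: [111.9, 90.0, 115.7]
force: [-0.2, -0.1, 0.2]
grip_width: 0.0872
```

Request:
drive_tool(
  increments=[
    [[0, 0.78, 0.72], [0, 0, 0]],
    [[0, 0.78, 0.72], [0, 0, 0]],
    [[0, 0.78, 0.72], [0, 0, 0]],
    [[0, 0.78, 0.72], [0, 0, 0]],
    [[0, 0.78, 0.72], [0, 0, 0]],
    [[0, 0.78, 0.72], [0, 0, 0]],
    [[0, 0.78, 0.72], [0, 0, 0]],
    [[0, 0.78, 0.72], [0, 0, 0]],
  ],
)

```text
time_s: 1.85
tool_pos: [0.4386, -0.3455, 0.3232]
tool_rot: [-139.7, 90.0, -136.2]
force: [1.1, -0.4, 0.1]
grip_width: 0.0873
```

Run:
```python
from h import *
grab('wrist','w1');P,R,o=tcp();print(P,o['tool_rot'],o['qpos'].round(1),o['time_s'])
```

```text
[ 0.44464384 -0.33717542  0.3235443 ] [44.83392614 89.67061532 49.03350429] [ 58.5   6.8 -26.2  86.2   2.7  87.6  36.5] 1.9
```

View pics/w1.png

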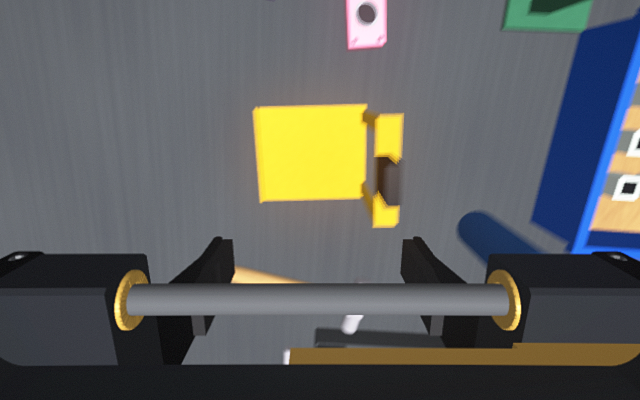

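Run:
```python
import cv2
a=cv2.imread('pics/w1.png')
cv2.imwrite('pics/w1c.png',cv2.resize(a[95:235,245:415],None,fx=4,fy=4,interpolation=cv2.INTER_CUBIC))
```

```text
(no output)
```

View pics/w1c.png

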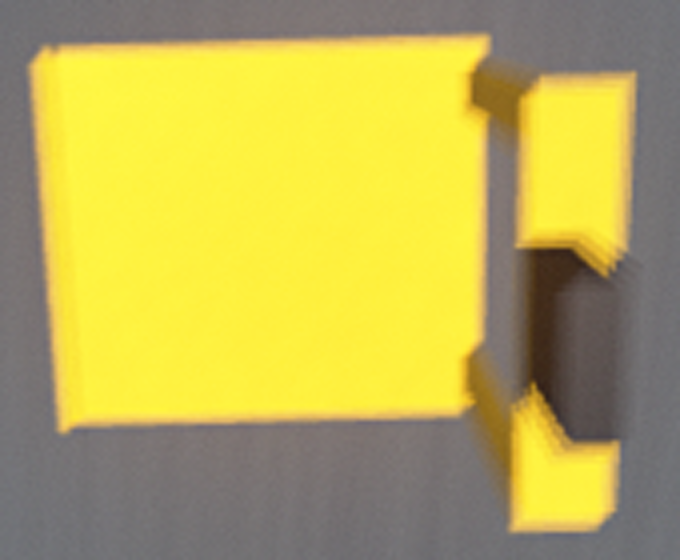

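Run:
```python
from h import *
d=load('w1')
def f(p): return [(p[0]+.5)/4-.5+245,(p[1]+.5)/4-.5+95]
B=onz(d,[f(p) for p in [(636,74),(618,444),(513,530),(612,528),(528,76)]],.136);print((B*1e3).round(1))
S=onz(d,[f(p) for p in [(48,46),(76,425),(490,37),(470,414)]],.004);print('shelf z4',(S*1e3).round(1))
S=onz(d,[f(p) for p in [(32,60),(62,432)]],.012);print('rim',(S*1e3).round(1))
e=B[0]-B[1]; print('yaw',np.degrees(np.arctan2(-e[0],e[1])))
t=load('top0');
```

```text
[[ 519.4 -277.4  136. ]
 [ 527.6 -372.7  136. ]
 [ 502.4 -398.8  136. ]
 [ 529.1 -396.6  136. ]
 [ 493.  -279.5  136. ]]
shelf z4 [[ 352.9 -285.     4. ]
 [ 364.4 -418.2    4. ]
 [ 501.3 -272.9    4. ]
 [ 507.9 -405.1    4. ]]
rim [[ 349.  -289.5   12. ]
 [ 360.6 -418.6   12. ]]
yaw 4.898018468594558
```

Request:
drive_tool(
  increments=[
    [[0, 0.85, 0.62], [0, 0, 0]],
    [[0, 0.85, 0.62], [0, 0, 0]],
    [[0, 0.85, 0.62], [0, 0, 0]],
    [[0, 0.85, 0.62], [0, 0, 0]],
    [[0, 0.85, 0.62], [0, 0, 0]],
    [[0, 0.85, 0.62], [0, 0, 0]],
    [[0, 0.85, 0.62], [0, 0, 0]],
    [[0, 0, 0], [0, 0, 0]],
  ],
)

```text
time_s: 2.7
tool_pos: [0.5983, -0.0909, 0.3228]
tool_rot: [79.6, 89.7, 83.7]
force: [0.5, 1.2, 0.4]
grip_width: 0.0871
```

Run:
```python
from h import *
grab('wrist','w2');P,R,o=tcp();print(P,o['tool_rot'],o['qpos'].round(1),o['time_s'])
```

```text
[ 0.59723311 -0.09474671  0.32280185] [101.05891059  89.87607478 105.00237813] [ 37.   14.6 -37.6  79.4   8.7  89.    4.1] 2.75
```

View pics/w2.png

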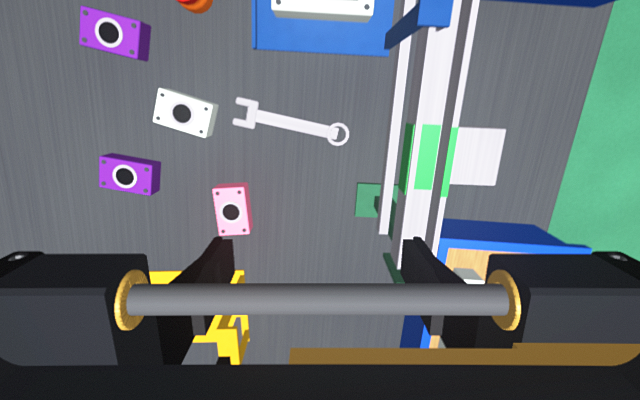

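Run:
```python
import cv2
a=cv2.imread('pics/w2.png')
cv2.imwrite('pics/w2c.png',cv2.resize(a[60:250,370:470],None,fx=3,fy=3,interpolation=cv2.INTER_CUBIC))
cv2.imwrite('pics/w2d.png',cv2.resize(a[110:210,395:465],None,fx=8,fy=6,interpolation=cv2.INTER_CUBIC))
```

```text
(no output)
```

View pics/w2c.png

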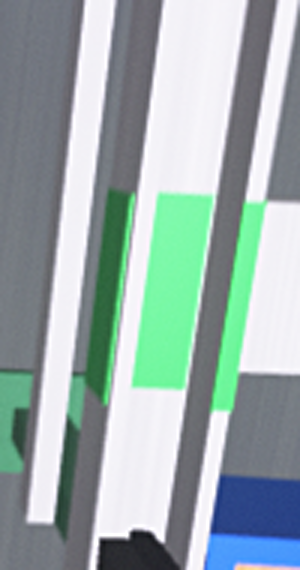

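View pics/w2d.png

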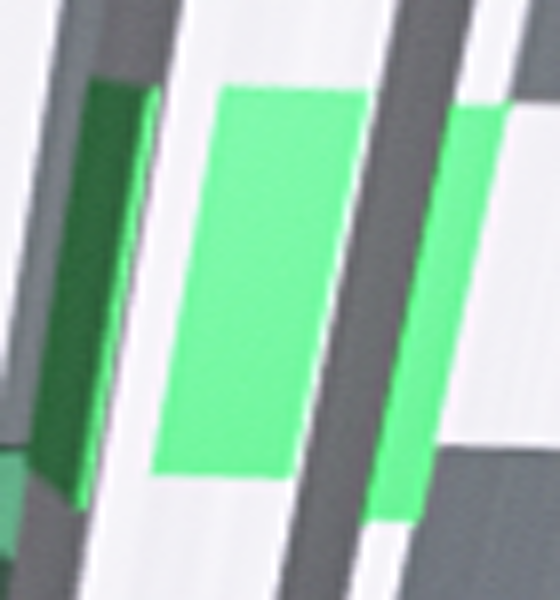

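Run:
```python
from h import *
d=load('w2')
def f(p): return [(p[0]+.5)/8-.5+395,(p[1]+.5)/6-.5+110]
for n,z,ps in [('web',.197,[(455,103),(510,103),(420,522),(363,520)]),('lip',.2,[(163,90),(219,85),(152,474),(92,512)]),('bright left',.2,[(146,86),(76,508)]),('trough',.174,[(220,85),(368,90),(295,478),(152,474)])]:
    B=onz(d,[f(p) for p in ps],z)*1e3; print(n,B[:,:2].round(1).tolist(),B.mean(0).round(1))
# yaw from long white edge: rail web right edge & others in crop c
def g(p): return [(p[0]+.5)/3-.5+370,(p[1]+.5)/3-.5+60]
B=onz(d,[g(p) for p in [(247,2),(166,535)]],.174)*1e3;print('trough R edge',B.round(1),np.degrees(np.arctan2(-(B[0]-B[1])[0],(B[0]-B[1])[1])))
B=onz(d,[g(p) for p in [(161,2),(93,560)]],.2)*1e3;print('lip L edge',B.round(1),np.degrees(np.arctan2(-(B[0]-B[1])[0],(B[0]-B[1])[1])))
t=load('top0');
for c in rects(mask(t,'green'),20,(310,150,350,170)): print(zrect(t,c,.174))
```

```text
web [[704.0, -27.2], [709.6, -26.8], [711.2, -86.4], [705.0, -86.6]] [707.5 -56.8 197. ]
lip [[673.1, -27.4], [678.6, -26.4], [680.2, -80.7], [674.7, -86.7]] [676.6 -55.3 200. ]
bright left [[671.3, -27.0], [672.9, -86.2]] [672.1 -56.6 200. ]
trough [[686.6, -27.7], [703.0, -27.3], [705.0, -86.4], [688.3, -87.0]] [695.7 -57.1 174. ]
trough R edge [[ 703.2   25.5  174. ]
 [ 707.  -135.5  174. ]] 1.3415476929010963
lip L edge [[ 672.    20.9  200. ]
 [ 676.8 -134.8  200. ]] 1.7957228586692144
((692.8178100585938, -54.825477600097656), (10.607909202575684, 51.67069625854492), 0.6739102602005005)
```

Run:
```python
from h import *
P,R,o=tcp();print(np.degrees(np.arctan2(*R.as_matrix()[[1,0],2])))
goal([.506,-.3386,.215],4.9)
```

```text
3.9434927653285285
turn deg [-0.96 -0.02 -0.12] units [-0.008  -0.0002 -0.001 ] rows 0.11
shift units in FINAL frame [ 2.695 -5.879 -2.793]
shift units in CUR frame [ 2.684 -5.931 -2.694] world mm [ -91.2 -243.9 -107.8]
```

Request:
drive_tool(
  increments=[
    [[0.385, -0.84, -0.4], [-0.008, 0, 0]],
    [[0.385, -0.84, -0.4], [0, 0, 0]],
    [[0.385, -0.84, -0.4], [0, 0, 0]],
    [[0.385, -0.84, -0.4], [0, 0, 0]],
    [[0.385, -0.84, -0.4], [0, 0, 0]],
    [[0.385, -0.84, -0.4], [0, 0, 0]],
    [[0.385, -0.84, -0.4], [0, 0, 0]],
    [[0, 0, 0], [0, 0, 0]],
    [[0, 0, 0], [0, 0, 0]],
  ],
)

```text
time_s: 3.65
tool_pos: [0.5006, -0.3441, 0.2147]
tool_rot: [154.0, 89.9, 158.3]
force: [-0.0, -0.4, -0.3]
grip_width: 0.0869
```

Run:
```python
from h import *
d=grab('wrist','w3');goal([.506,-.3386,.144],4.9)
print('lug proj',proj(d,[[.506,-.3386,.19]]), 'lug corners',proj(d,[[.506-.007,-.3586,.19],[.513,-.3586,.19],[.513,-.3186,.19],[.499,-.3186,.19]]).round(0).tolist())
cv2.imwrite('pics/w3c.png',cv2.resize(d['frame'][100:300,200:440,::-1],None,fx=3,fy=3))
```

```text
turn deg [-0.5  -0.01 -0.03] units [-0.0042 -0.0001 -0.0002] rows 0.06
shift units in FINAL frame [1.787 0.087 0.108]
shift units in CUR frame [1.787 0.087 0.107] world mm [  4.    3.8 -71.5]
lug proj [[327.4673573 230.2246098]] lug corners [[313.0, 261.0], [336.0, 262.0], [343.0, 198.0], [318.0, 196.0]]
```

View pics/w3c.png

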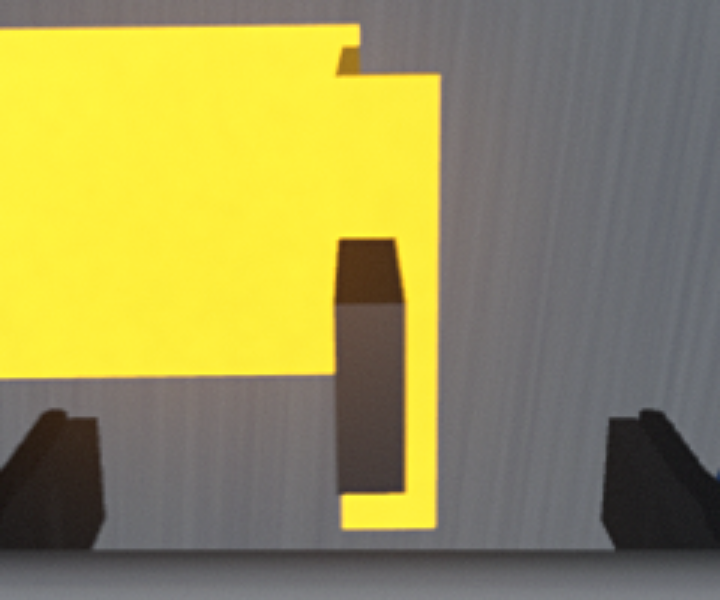

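Run:
```python
from h import *
d=load('w3')
f=lambda p:[(p[0]+.5)/3-.5+200,(p[1]+.5)/3-.5+100]
B=onz(d,[f(p) for p in [(335,302),(405,302),(405,492),(338,492)]],.19);print((B*1e3).round(1),B.mean(0))
B2=onz(d,[f(p) for p in [(440,74),(437,529)]],.136);print((B2*1e3).round(1)); e=B2[0]-B2[1];print(np.degrees(np.arctan2(-e[0],e[1])))
P,R,o=tcp();goal([B.mean(0)[0],B.mean(0)[1],.146],4.9)
```

```text
[[ 495.4 -321.2  190. ]
 [ 508.6 -320.2  190. ]
 [ 512.1 -359.7  190. ]
 [ 498.7 -360.7  190. ]] [ 0.50369172 -0.34044831  0.19      ]
[[ 515.7 -281.7  136. ]
 [ 526.3 -397.4  136. ]]
5.249627847678167
turn deg [-0.5  -0.01 -0.03] units [-0.0042 -0.0001 -0.0002] rows 0.06
shift units in FINAL frame [1.737 0.046 0.046]
shift units in CUR frame [1.737 0.046 0.046] world mm [  1.7   2.  -69.5]
```

Request:
drive_tool(
  increments=[
    [[0.4, 0.025, 0.03], [-0.005, 0, 0]],
    [[0.5, 0.025, 0.03], [0, 0, 0]],
    [[0.5, 0, 0], [0, 0, 0]],
    [[0.36, 0, 0], [0, 0, 0]],
    [[0, 0, 0], [0, 0, 0]],
  ],
)

```text
time_s: 4.2
tool_pos: [0.5039, -0.3379, 0.1425]
tool_rot: [137.5, 89.7, 142.7]
force: [-0.8, 0.5, 0.5]
grip_width: 0.0872
```

Request:
drive_tool(
  increments=[
    [[0, 0, 0], [0, 0, 0]],
    [[0, 0, 0], [0, 0, 0]],
    [[0, 0, 0], [0, 0, 0]],
    [[0, 0, 0], [0, 0, 0]],
    [[0, 0, 0], [0, 0, 0]],
    [[0, 0, 0], [0, 0, 0]],
  ],
  hand=-1,
  squeeze=50,
)

```text
time_s: 4.8
tool_pos: [0.505, -0.3398, 0.1454]
tool_rot: [-61.3, 90.0, -56.2]
force: [0.4, 0.6, 0.6]
grip_width: 0.047
```

Request:
drive_tool(
  increments=[
    [[0, 0, 0], [0, 0, 0]],
    [[0, 0, 0], [0, 0, 0]],
    [[0, 0, 0], [0, 0, 0]],
    [[0, 0, 0], [0, 0, 0]],
    [[0, 0, 0], [0, 0, 0]],
    [[0, 0, 0], [0, 0, 0]],
  ],
)

```text
time_s: 5.4
tool_pos: [0.5044, -0.3397, 0.1451]
tool_rot: [176.0, 89.9, -178.9]
force: [-2.6, 0.4, 2.4]
grip_width: 0.0137
```

Request:
drive_tool(
  increments=[
    [[-0.3, 0, 0], [0, 0, 0]],
    [[-0.6, 0, 0], [0, 0, 0]],
    [[-0.8, 0, 0], [0, 0, 0]],
    [[-0.8, 0, 0], [0, 0, 0]],
    [[-0.6, 0, 0], [0, 0, 0]],
    [[-0.3, 0, 0], [0, 0, 0]],
    [[0, 0, 0], [0, 0, 0]],
    [[0, 0, 0], [0, 0, 0]],
  ],
)

```text
time_s: 6.2
tool_pos: [0.5045, -0.3393, 0.2797]
tool_rot: [136.0, 89.9, 141.1]
force: [-0.8, -0.0, -5.2]
grip_width: 0.0138
```

Run:
```python
from h import *
d=grab('wrist','w4');s=grab('scene','s4');goal([.615,-.0569,.285],1.5);print(tcp()[2]['force'],tcp()[2]['wrist_torque'],tcp()[0])
cv2.imwrite('pics/s4c.png',cv2.resize(s['frame'][130:270,200:340,::-1],None,fx=4,fy=4))
```

```text
turn deg [ 3.6  -0.15 -0.12] units [ 0.03   -0.0012 -0.001 ] rows 0.42
shift units in FINAL frame [-0.149  6.983  2.956]
shift units in CUR frame [-0.143  6.784  3.389] world mm [110.9 282.3   6. ]
[-0.27983483 -0.11427584 -4.91115917] [ 0.05208788 -0.23351381  0.06623025] [ 0.50410587 -0.33922639  0.27902111]
```

View pics/w4.png

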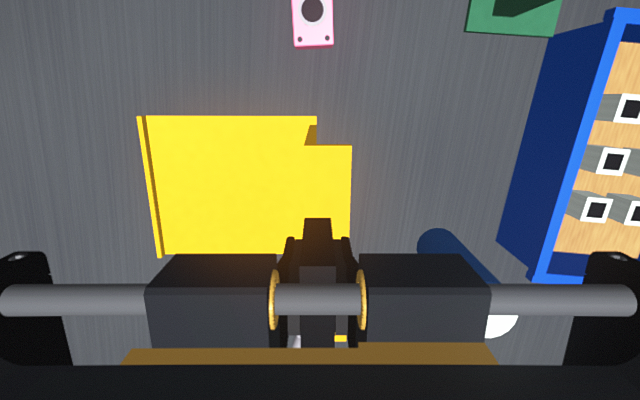

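View pics/s4c.png

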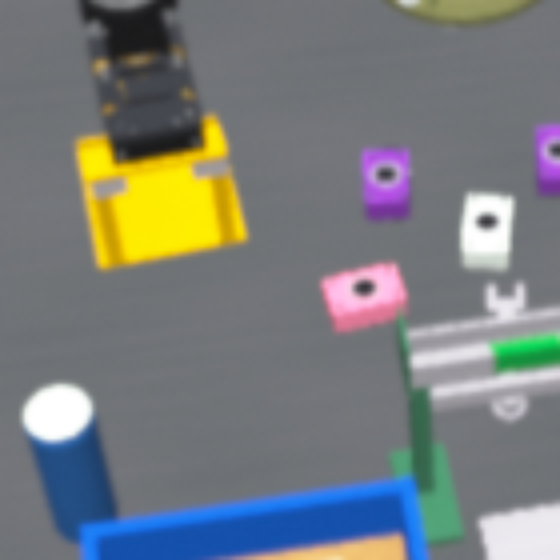

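Run:
```python
from h import *
d=load('w4');P,R,o=tcp()
c=-np.array(d['R']).T@d['t']; 
for uv,z in [((351.5,145.5),.270),((350,240),.270),((137,116),.146),((160,258),.146),((317,116),.138)]:
    X=onz(d,[uv],z)[0]; print(uv,X.round(4),(R.inv().apply(X-P)*1e3).round(1))
```

```text
(351.5, 145.5) [ 0.5163 -0.2818  0.27  ] [ 9.1 56.1 17.3]
(350, 240) [ 0.5215 -0.3323  0.27  ] [ 9.   5.3 18. ]
(137, 116) [ 0.3492 -0.2896  0.146 ] [ 133.5   62.9 -149.6]
(160, 258) [ 0.3625 -0.4192  0.146 ] [ 133.2  -67.4 -147.8]
(317, 116) [ 0.4984 -0.2765  0.138 ] [141.2  62.7   0.3]
```

Request:
drive_tool(
  increments=[
    [[-0.02, 0.5, 0.2], [0.034, 0, 0]],
    [[-0.02, 0.8, 0.34], [0, 0, 0]],
    [[-0.02, 0.8, 0.34], [0, 0, 0]],
    [[-0.02, 0.8, 0.34], [0, 0, 0]],
    [[-0.02, 0.8, 0.34], [0, 0, 0]],
    [[-0.02, 0.8, 0.34], [0, 0, 0]],
    [[-0.02, 0.8, 0.34], [0, 0, 0]],
    [[-0.02, 0.8, 0.34], [0, 0, 0]],
    [[0, 0.7, 0.3], [0, 0, 0]],
    [[0, 0.25, 0.1], [0, 0, 0]],
  ],
)

```text
time_s: 7.3
tool_pos: [0.6178, -0.0498, 0.2861]
tool_rot: [111.6, 89.8, 112.9]
force: [0.2, 1.0, -4.8]
grip_width: 0.0137
```

Request:
drive_tool(
  increments=[
    [[0, 0, 0], [0, 0, 0]],
    [[0, 0, 0], [0, 0, 0]],
  ],
)

```text
time_s: 7.5
tool_pos: [0.6171, -0.0569, 0.2866]
tool_rot: [-141.5, 89.9, -140.6]
force: [-0.1, -0.3, -5.0]
grip_width: 0.0141
```

Run:
```python
from h import *
d=grab('wrist','w5');goal([.6705,-.0555,.285],1);print(tcp()[0],tcp()[2]['qpos'].round(1))
```

```text
turn deg [-0.14 -0.09  0.1 ] units [-0.0011 -0.0007  0.0008] rows 0.02
shift units in FINAL frame [0.044 0.031 1.337]
shift units in CUR frame [0.042 0.034 1.337] world mm [53.4  2.2 -1.8]
[ 0.61706555 -0.05768026  0.28676796] [ 33.1  17.1 -38.3  80.8  10.6  85.7  -3.9]
```

View pics/w5.png

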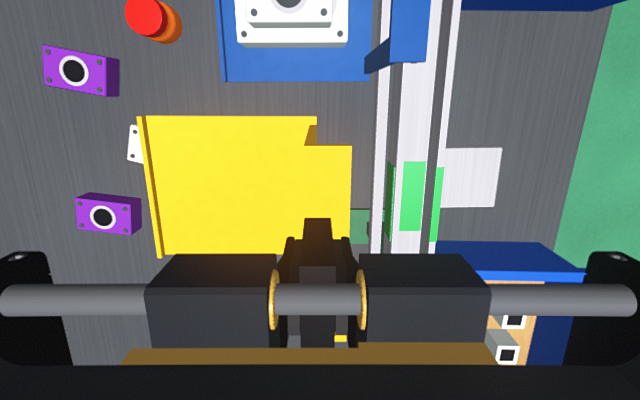

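Run:
```python
from h import *
d=load('w5');P,R,o=tcp()
cv2.imwrite('pics/w5c.png',cv2.resize(d['frame'][140:260,300:460,::-1],None,fx=5,fy=5,interpolation=cv2.INTER_CUBIC))
```

```text
(no output)
```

View pics/w5c.png

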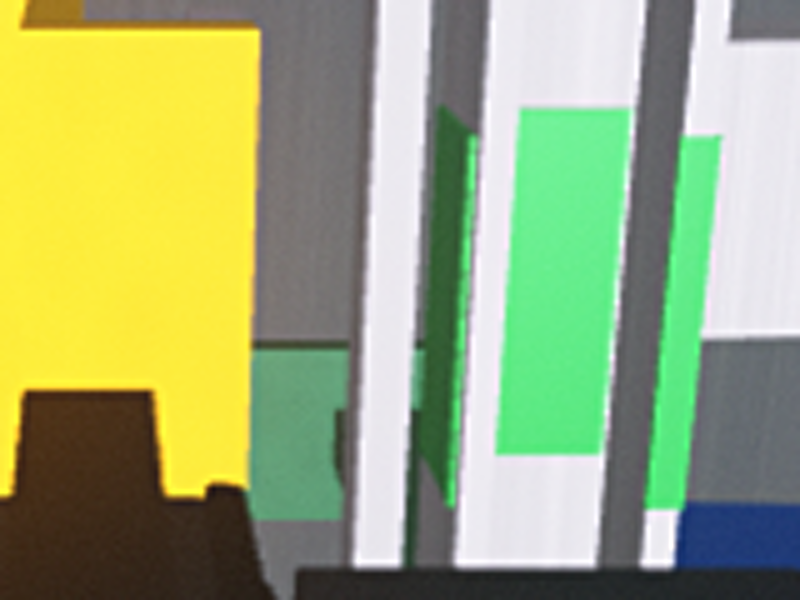

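Run:
```python
from h import *
d=load('w5');P,R,o=tcp()
f=lambda p:[(p[0]+.5)/5-.5+300,(p[1]+.5)/5-.5+140]
for n,z,ps in [('web',.197,[(681,136),(721,136),(685,510),(645,508)]),('lip',.2,[(479,136),(519,110),(497,452),(456,508)]),('trough',.174,[(520,108),(631,108),(602,455),(497,453)]),('bridge R',P[2]-.009,[(261,28),(248,485)])]:
    B=onz(d,[f(p) for p in ps],z)*1e3; print(n,B[:,:2].round(1).tolist(),B.mean(0).round(1)); 
    e=B[0]-B[-1]; print('yaw',np.degrees(np.arctan2(-e[0],e[1])).round(2))
print(P)
```

```text
web [[704.0, -26.3], [709.9, -26.2], [711.7, -86.2], [705.3, -86.0]] [707.7 -56.2 197. ]
yaw 1.27
lip [[673.5, -26.2], [679.0, -22.2], [680.4, -75.7], [674.8, -85.2]] [676.9 -52.3 200. ]
yaw 1.27
trough [[685.7, -26.7], [703.5, -26.4], [705.1, -86.4], [687.2, -86.3]] [695.4 -56.5 174. ]
yaw 1.39
bridge R [[633.0, -0.1], [633.9, -48.8]] [633.4 -24.5 277.8]
yaw 1.0
[ 0.61706555 -0.05768026  0.28676796]
```

Request:
drive_tool(
  increments=[
    [[0, 0.025, 0.3], [-0.003, 0, 0]],
    [[0, 0.025, 0.45], [0, 0, 0]],
    [[0, 0, 0.4], [0, 0, 0]],
    [[0, 0, 0.2], [0, 0, 0]],
    [[0, 0, 0], [0, 0, 0]],
    [[0, 0, 0], [0, 0, 0]],
    [[0, 0, 0], [0, 0, 0]],
  ],
)

```text
time_s: 8.25
tool_pos: [0.6709, -0.0523, 0.2877]
tool_rot: [-123.0, 90.0, -121.6]
force: [0.1, -0.3, -4.5]
grip_width: 0.0135
```

Run:
```python
from h import *
d=grab('wrist','w6');goal([.671,-.0555,.2145],1.3);print(tcp()[0],tcp()[2]['force'])
cv2.imwrite('pics/w6c.png',cv2.resize(d['frame'][120:270,280:440,::-1],None,fx=4,fy=4,interpolation=cv2.INTER_CUBIC))
```

```text
turn deg [ 0.06 -0.01  0.04] units [ 0.0005 -0.0001  0.0003] rows 0.01
shift units in FINAL frame [ 1.833e+00 -8.200e-02 -1.000e-03]
shift units in CUR frame [ 1.833e+00 -8.100e-02 -1.000e-03] world mm [  0.   -3.3 -73.3]
[ 0.67098305 -0.05222648  0.28783139] [ 0.39659113  0.16823223 -4.51429346]
```

View pics/w6c.png

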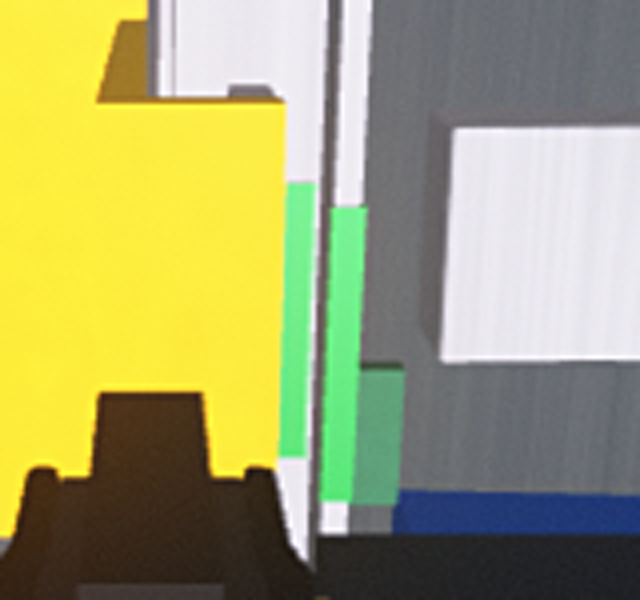

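Request:
drive_tool(
  increments=[
    [[0.1, -0.04, 0], [0, 0, 0]],
    [[0.25, -0.04, 0], [0, 0, 0]],
    [[0.3, 0, 0], [0, 0, 0]],
    [[0.3, 0, 0], [0, 0, 0]],
    [[0.25, 0, 0], [0, 0, 0]],
    [[0.15, 0, 0], [0, 0, 0]],
    [[0, 0, 0], [0, 0, 0]],
    [[0, 0, 0], [0, 0, 0]],
  ],
)

```text
time_s: 9.1
tool_pos: [0.6718, -0.055, 0.2337]
tool_rot: [-4.2, 90.0, -2.8]
force: [0.7, 0.3, -4.5]
grip_width: 0.0136
```

Run:
```python
from h import *
d=grab('wrist','w7');goal([.671,-.0555,.2145],1.3);print(tcp()[0],tcp()[2]['force'])
P=tcp()[0]
cv2.imwrite('pics/w7c.png',cv2.resize(d['frame'][120:270,280:440,::-1],None,fx=4,fy=4,interpolation=cv2.INTER_CUBIC))
```

```text
turn deg [0.08 0.05 0.  ] units [0.0007 0.0004 0.    ] rows 0.01
shift units in FINAL frame [ 0.489 -0.013 -0.025]
shift units in CUR frame [ 0.489 -0.013 -0.026] world mm [ -1.   -0.5 -19.6]
[ 0.67199352 -0.0549671   0.23407962] [ 0.70126133 -0.38851025 -4.59329082]
```

View pics/w7c.png

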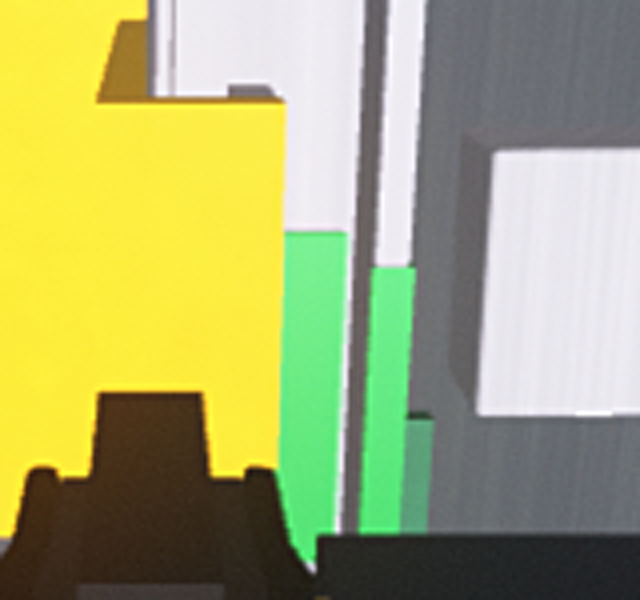

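Request:
drive_tool(
  increments=[
    [[0.12, -0.01, -0.02], [0, 0, 0]],
    [[0.12, 0, 0], [0, 0, 0]],
    [[0.12, 0, 0], [0, 0, 0]],
    [[0.1, 0, 0], [0, 0, 0]],
    [[0, 0, 0], [0, 0, 0]],
    [[0, 0, 0], [0, 0, 0]],
  ],
)

```text
time_s: 9.75
tool_pos: [0.6708, -0.0555, 0.2152]
tool_rot: [-120.0, 90.0, -118.6]
force: [-1.2, 0.0, -2.5]
grip_width: 0.0137
```

Request:
drive_tool(
  increments=[
    [[0.04, 0, 0], [0, 0, 0]],
    [[0, 0, 0], [0, 0, 0]],
    [[0, 0, 0], [0, 0, 0]],
  ],
)

```text
time_s: 10.05
tool_pos: [0.6708, -0.0556, 0.2151]
tool_rot: [-41.3, 89.9, -40.0]
force: [-3.7, -0.3, 6.3]
grip_width: 0.0138
```

Request:
drive_tool(
  increments=[
    [[-0.03, 0, 0], [0, 0, 0]],
    [[0, 0, 0], [0, 0, 0]],
    [[0, 0, 0], [0, 0, 0]],
    [[0, 0, 0], [0, 0, 0]],
    [[0, 0, 0], [0, 0, 0]],
    [[0, 0, 0], [0, 0, 0]],
  ],
  hand=0.3,
)

```text
time_s: 10.65
tool_pos: [0.6709, -0.0555, 0.2146]
tool_rot: [-38.7, 90.0, -37.3]
force: [0.3, 0.2, -0.7]
grip_width: 0.052
```

Request:
drive_tool(
  increments=[
    [[-0.5, 0, 0], [0, 0, 0]],
    [[-0.8, 0, 0], [0, 0, 0]],
    [[-0.8, 0, 0], [0, 0, 0]],
    [[-0.6, 0, 0], [0, 0, 0]],
    [[0, 0, 0], [0, 0, 0]],
  ],
)

```text
time_s: 11.15
tool_pos: [0.6725, -0.055, 0.3273]
tool_rot: [-3.0, 89.6, -1.7]
force: [1.2, 0.0, 0.0]
grip_width: 0.0564
```

Run:
```python
from h import *
d=grab('wrist','w8');s=grab('scene','s8');print(tcp()[0],tcp()[2]['grip_width'],tcp()[2]['time_s'])
cv2.imwrite('pics/s8c.png',cv2.resize(s['frame'][140:260,280:420,::-1],None,fx=5,fy=5,interpolation=cv2.INTER_CUBIC))
```

```text
[ 0.6710334  -0.05536477  0.32290232] 0.05666233025644772 11.25
```

View pics/w8.png

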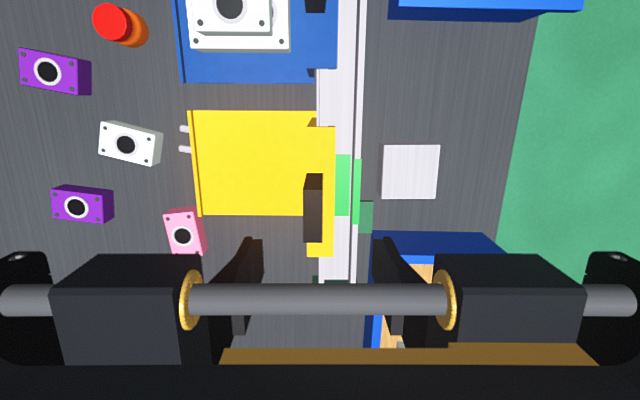

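View pics/s8c.png

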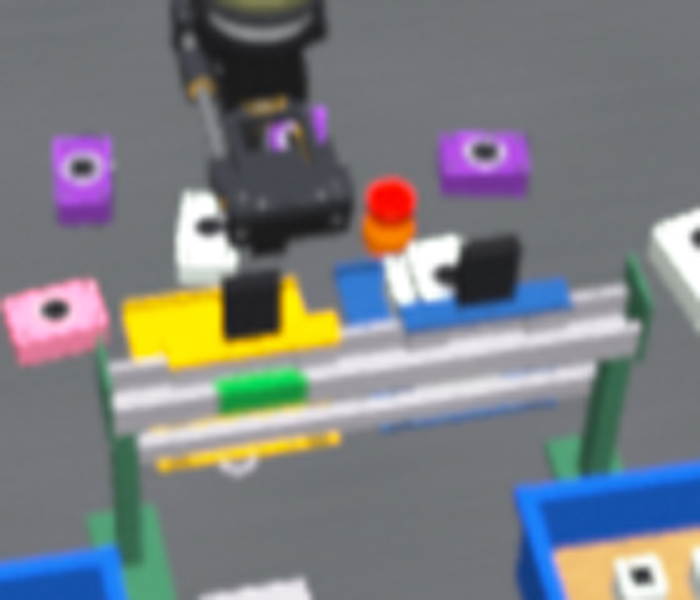

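Run:
```python
from h import *
d=load('w8')
cv2.imwrite('pics/w8c.png',cv2.resize(d['frame'][100:265,180:370,::-1],None,fx=4,fy=3.6,interpolation=cv2.INTER_CUBIC))
for n,z,ps in [('bridge',.206,[(335.5,126),(333.5,256.5),(307,256.5)]),('rim',.082,[(188,111),(197,217)]),('web',.197,[(360,160),(358.5,224)])]:
    B=onz(d,ps,z)*1e3; print(n,B[:,:2].round(1).tolist())
```

```text
bridge [[686.7, 1.6], [689.4, -114.2], [665.5, -114.7]]
rim [[525.4, 3.9], [525.5, -124.5]]
web [[709.4, -27.2], [711.5, -85.8]]
```

View pics/w8c.png

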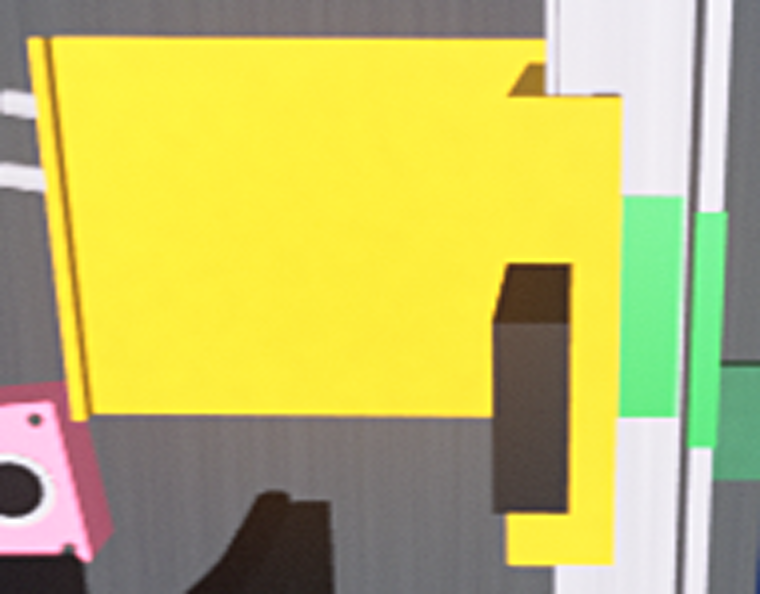

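Request:
drive_tool(
  increments=[
    [[0, 1, -0.35], [0, 0, 0]],
    [[0, 1, -0.35], [0, 0, 0]],
    [[0, 1, -0.35], [0, 0, 0]],
    [[0, 1, -0.35], [0, 0, 0]],
    [[0, 1, -0.35], [0, 0, 0]],
    [[0, 1, -0.35], [0, 0, 0]],
    [[0, 1, -0.35], [0, 0, 0]],
    [[0, 1, -0.35], [0, 0, 0]],
    [[0, 1, -0.35], [0, 0, 0]],
    [[0, 1, -0.35], [0, 0, 0]],
  ],
  hand=1,
)

```text
time_s: 12.25
tool_pos: [0.5201, 0.3418, 0.3209]
tool_rot: [-137.7, 89.9, -136.4]
force: [0.5, 0.2, 0.8]
grip_width: 0.087
```

Request:
drive_tool(
  increments=[
    [[0.25, 0, 0], [-0.07, 0, 0]],
    [[0.25, 0, 0], [-0.07, 0, 0]],
    [[0.25, 0, 0], [-0.07, 0, 0]],
    [[0.25, 0, 0], [-0.07, 0, 0]],
    [[0.25, 0, 0], [-0.07, 0, 0]],
    [[0.25, 0, 0], [-0.07, 0, 0]],
    [[0.25, 0, 0], [-0.07, 0, 0]],
    [[0.25, 0, 0], [-0.07, 0, 0]],
    [[0.25, 0, 0], [-0.07, 0, 0]],
    [[0.25, 0, 0], [-0.07, 0, 0]],
  ],
)

```text
time_s: 13.25
tool_pos: [0.5205, 0.3403, 0.2205]
tool_rot: [130.3, 89.9, -143.9]
force: [-0.0, 0.5, 0.1]
grip_width: 0.0866
```

Request:
drive_tool(
  increments=[
    [[0.2, 0, 0], [-0.07, 0, 0]],
    [[0.2, 0, 0], [-0.07, 0, 0]],
    [[0, 0, 0], [0, 0, 0]],
  ],
)

```text
time_s: 13.55
tool_pos: [0.5202, 0.3398, 0.2038]
tool_rot: [103.5, 89.7, -154.3]
force: [-0.5, 0.7, 1.2]
grip_width: 0.0874
```

Run:
```python
from h import *
d=grab('wrist','w9');P,R,o=tcp();print(P,o['qpos'].round(1),o['time_s'])
for c in rects(mask(d,'white'),2000): print([np.round(v,1) for v in zrect(d,c,.036)],cv2.boundingRect(c))
goal([.5223,.3426,.02],102.9)
```

```text
[0.52048382 0.34020051 0.20482833] [ 12.2  28.8 -64.8  87.   26.1  81.   48. ] 13.6
[array([611.6,  59.7]), array([89.4, 43.7]), np.float64(1.2)] (0, 163, 49, 91)
[array([525.2, 341.1]), array([100.1,  66.1]), np.float64(12.7)] (283, 135, 69, 99)
[array([459.4, 547.9]), array([88.1, 38.6]), np.float64(21.9)] (521, 117, 43, 95)
turn deg [-0.88 -0.03 -0.19] units [-0.0073 -0.0003 -0.0016] rows 0.11
shift units in FINAL frame [ 4.621 -0.058  0.048]
shift units in CUR frame [ 4.62  -0.072  0.052] world mm [   1.8    2.4 -184.8]
```

View pics/w9.png

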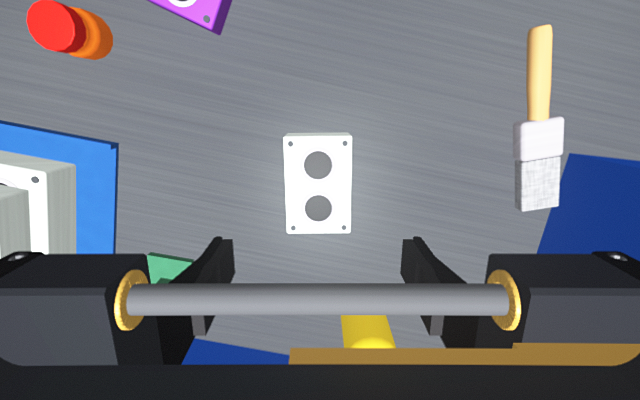

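Request:
drive_tool(
  increments=[
    [[0.4, -0.045, 0], [-0.006, 0, 0]],
    [[0.7, -0.045, 0.01], [0, 0, 0]],
    [[0.8, 0, 0], [0, 0, 0]],
    [[0.8, 0, 0], [0, 0, 0]],
    [[0.8, 0, 0], [0, 0, 0]],
    [[0.6, 0, 0], [0, 0, 0]],
    [[0, 0, 0], [0, 0, 0]],
    [[0, 0, 0], [0, 0, 0]],
  ],
)

```text
time_s: 14.4
tool_pos: [0.5245, 0.3423, 0.0426]
tool_rot: [90.2, 90.0, -167.0]
force: [0.6, 0.4, 0.9]
grip_width: 0.0868
```

Run:
```python
from h import *
d=grab('wrist','w10');P,R,o=tcp();print(P,o['qpos'].round(1),o['time_s'])
goal([.524,.3413,.007],102.7)
```

```text
[0.52509842 0.34288717 0.04368415] [  8.2  37.2 -58.5  96.   34.2  66.5  43.5] 14.45
turn deg [0.17 0.04 0.07] units [0.0014 0.0003 0.0006] rows 0.02
shift units in FINAL frame [ 0.917  0.036 -0.033]
shift units in CUR frame [ 0.917  0.037 -0.033] world mm [ -1.1  -1.6 -36.7]
```

View pics/w10.png

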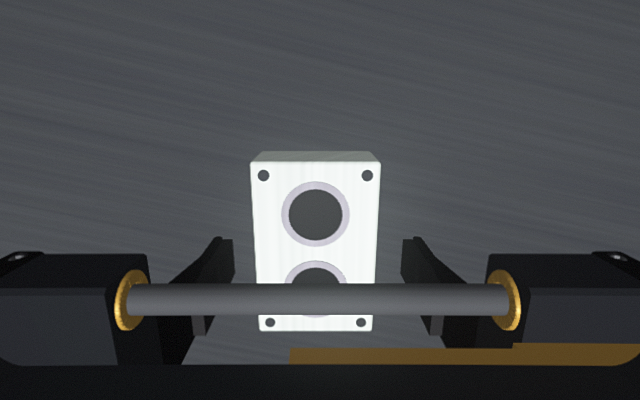

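Request:
drive_tool(
  increments=[
    [[0.3, 0.02, -0.03], [0, 0, 0]],
    [[0.4, 0.02, 0], [0, 0, 0]],
    [[0.2, 0, 0], [0, 0, 0]],
    [[0, 0, 0], [0, 0, 0]],
    [[0, 0, 0], [0, 0, 0]],
  ],
)

```text
time_s: 14.95
tool_pos: [0.5232, 0.3407, 0.0064]
tool_rot: [86.4, 90.0, -170.7]
force: [-0.6, 0.0, 0.4]
grip_width: 0.0869
```

Request:
drive_tool(
  increments=[
    [[0, 0, 0], [0, 0, 0]],
    [[0, 0, 0], [0, 0, 0]],
    [[0, 0, 0], [0, 0, 0]],
    [[0, 0, 0], [0, 0, 0]],
    [[0, 0, 0], [0, 0, 0]],
    [[0, 0, 0], [0, 0, 0]],
  ],
  hand=-1,
  squeeze=40,
)

```text
time_s: 15.55
tool_pos: [0.5236, 0.3408, 0.007]
tool_rot: [-78.2, 90.0, 24.7]
force: [0.8, -0.5, 1.6]
grip_width: 0.0658
```

Request:
drive_tool(
  increments=[
    [[-0.3, 0, 0], [0, 0, 0]],
    [[-0.7, 0, 0], [0, 0, 0]],
    [[-0.9, 0, 0], [0, 0, 0]],
    [[-0.9, 0, 0], [0, 0, 0]],
    [[-0.9, 0, 0], [0, 0, 0]],
    [[-0.9, 0, 0], [0, 0, 0]],
    [[-0.6, 0, 0], [0, 0, 0]],
    [[-0.2, 0, 0], [0, 0, 0]],
    [[0, 0, 0], [0, 0, 0]],
  ],
)

```text
time_s: 16.45
tool_pos: [0.5234, 0.3408, 0.2233]
tool_rot: [-94.2, 89.9, 8.7]
force: [-0.6, -0.4, -3.6]
grip_width: 0.0658
```

Run:
```python
from h import *
d=grab('wrist','w11');P,R,o=tcp();print(P,o['qpos'].round(1),o['time_s'],o['force'])
goal([.597,-.058,.22],91.3)
```

```text
[0.52297637 0.34021437 0.22179914] [ 12.3  28.4 -65.3  85.5  25.8  82.7  49.3] 16.5 [-0.98639775  0.22993061 -5.07014507]
turn deg [11.61 -0.06 -0.06] units [ 0.0967 -0.0005 -0.0005] rows 1.37
shift units in FINAL frame [ 0.045 -1.624 -9.995]
shift units in CUR frame [  0.055   0.42  -10.117] world mm [  74.  -398.2   -1.8]
```

View pics/w11.png

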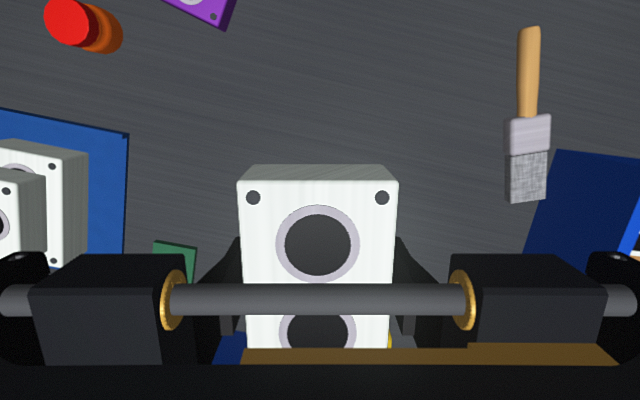

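Run:
```python
from h import *
d=load('w11');P,R,o=tcp()
for uv in [(237,181),(399,181),(318,165)]:
    X=onz(d,[uv],P[2]+(.029 if uv[1]>170 else -.007))[0]; print(uv,(R.inv().apply(X-P)*1e3).round(1))
```

```text
(237, 181) [-28.9  46.7 -31.4]
(399, 181) [-29.   46.7  33.3]
(318, 165) [ 7.1 46.   1.1]
```

Request:
drive_tool(
  increments=[
    [[0, 0, -0.5], [0.049, 0, 0]],
    [[0, -0.15, -0.8], [0.049, 0, 0]],
    [[0, -0.15, -0.9], [0, 0, 0]],
    [[0, -0.15, -1], [0, 0, 0]],
    [[0, -0.15, -1], [0, 0, 0]],
    [[0, -0.15, -1], [0, 0, 0]],
    [[0, -0.15, -1], [0, 0, 0]],
    [[0, -0.15, -1], [0, 0, 0]],
    [[0, -0.15, -1], [0, 0, 0]],
    [[0, -0.15, -0.9], [0, 0, 0]],
  ],
)

```text
time_s: 17.5
tool_pos: [0.5907, -0.0237, 0.2203]
tool_rot: [96.3, 89.8, -172.6]
force: [0.3, 0.8, -3.8]
grip_width: 0.0659
```

Request:
drive_tool(
  increments=[
    [[0, 0, -0.6], [0, 0, 0]],
    [[0, 0, -0.2], [0, 0, 0]],
    [[0, 0, 0], [0, 0, 0]],
    [[0, 0, 0], [0, 0, 0]],
  ],
)

```text
time_s: 17.9
tool_pos: [0.5919, -0.0507, 0.2219]
tool_rot: [41.1, 89.9, 132.4]
force: [0.4, 0.7, -3.3]
grip_width: 0.0656
```

Run:
```python
from h import *
d=grab('wrist','w12');P,R,o=tcp();print(P,o['qpos'].round(1),o['time_s'],o['force'])
goal([.594,-.058,.085],91.3)
```

```text
[ 0.59206904 -0.05025438  0.22230042] [ 51.7  22.1 -62.3  89.8  19.7  80.1  79. ] 17.95 [ 0.62453815  0.2870363  -2.93371529]
turn deg [ 0.02  0.07 -0.04] units [ 0.0002  0.0006 -0.0004] rows 0.01
shift units in FINAL frame [ 3.433 -0.044 -0.195]
shift units in CUR frame [ 3.432 -0.046 -0.199] world mm [   1.9   -7.7 -137.3]
```

View pics/w12.png

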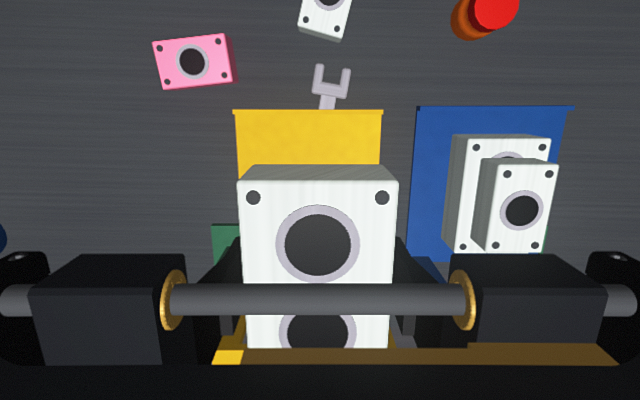

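Run:
```python
from h import *
d=load('w12')
print((onz(d,[(233,111),(384,112)],.080)*1e3).round(1)); print((onz(d,[(233,111),(384,112)],.074)*1e3).round(1))
print((onz(d,[(416,107),(575,107)],.080)*1e3).round(1))
```

```text
[[ 526.3 -123.8   80. ]
 [ 524.2    5.2   80. ]]
[[ 526.6 -125.3   74. ]
 [ 524.5    6.3   74. ]]
[[519.6  32.   80. ]
 [517.1 166.1  80. ]]
```

Request:
drive_tool(
  increments=[
    [[0.2, -0.035, -0.1], [0, 0, -0.0125]],
    [[0.4, -0.035, -0.1], [0, 0, 0]],
    [[0.6, 0, 0], [0, 0, 0]],
    [[0.6, 0, 0], [0, 0, 0]],
    [[0.6, 0, 0], [0, 0, 0]],
    [[0.5, 0, 0], [0, 0, 0]],
    [[0.28, 0, 0], [0, 0, 0]],
    [[0, 0, 0], [0, 0, 0]],
    [[0, 0, 0], [0, 0, 0]],
  ],
)

```text
time_s: 18.85
tool_pos: [0.599, -0.0601, 0.096]
tool_rot: [-89.5, 88.5, 1.7]
force: [-0.3, 0.1, -2.0]
grip_width: 0.0656
```

Run:
```python
from h import *
d=grab('wrist','w13');P,R,o=tcp();print(P,R.as_matrix().round(3).tolist(),o['time_s'],o['force'])
goal([.595,-.058,.079],91.3)
```

```text
[ 0.59943812 -0.0602848   0.09657713] [[0.028, -0.999, -0.02], [0.0, -0.02, 1.0], [-1.0, -0.028, -0.0]] 18.9 [-0.46613433 -0.43516779 -4.34441436]
turn deg [-0.13 -0.01  1.59] units [-0.0011 -0.0001  0.0132] rows 0.19
shift units in FINAL frame [0.439 0.11  0.06 ]
shift units in CUR frame [0.436 0.122 0.059] world mm [ -4.4   2.3 -17.6]
```

View pics/w13.png

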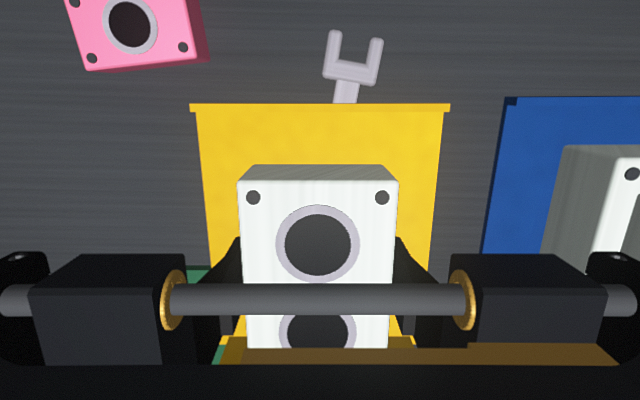

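Request:
drive_tool(
  increments=[
    [[0.12, 0.06, 0.03], [0, 0, 0]],
    [[0.12, 0.06, 0.03], [0, 0, 0]],
    [[0.06, 0, 0], [0, 0, 0]],
    [[0, 0, 0], [0, 0, 0]],
    [[0, 0, 0], [0, 0, 0]],
  ],
)

```text
time_s: 19.4
tool_pos: [0.5942, -0.0585, 0.0835]
tool_rot: [-90.4, 88.5, 0.7]
force: [0.1, 0.5, -4.3]
grip_width: 0.0655
```

Request:
drive_tool(
  increments=[
    [[0.04, 0, 0], [0, 0, 0]],
    [[0.04, 0, 0], [0, 0, 0]],
    [[0, 0, 0], [0, 0, 0]],
    [[0, 0, 0], [0, 0, 0]],
  ],
)

```text
time_s: 19.8
tool_pos: [0.5942, -0.0584, 0.0802]
tool_rot: [-90.1, 88.5, 1.0]
force: [-0.5, 0.1, -4.0]
grip_width: 0.0657
```

Request:
drive_tool(
  increments=[
    [[0.03, 0, 0], [0, 0, 0]],
    [[0, 0, 0], [0, 0, 0]],
    [[0, 0, 0], [0, 0, 0]],
  ],
)

```text
time_s: 20.1
tool_pos: [0.5942, -0.0584, 0.0791]
tool_rot: [-90.2, 88.5, 1.0]
force: [-0.0, -0.7, -3.6]
grip_width: 0.0657
```

Request:
drive_tool(
  increments=[
    [[0.025, 0, 0], [0, 0, 0]],
    [[0, 0, 0], [0, 0, 0]],
    [[0, 0, 0], [0, 0, 0]],
  ],
)

```text
time_s: 20.4
tool_pos: [0.5946, -0.0584, 0.0784]
tool_rot: [-90.3, 88.5, 0.8]
force: [-0.0, 0.3, -1.8]
grip_width: 0.0659
```

Request:
drive_tool(
  increments=[
    [[0.02, 0, 0], [0, 0, 0]],
    [[0, 0, 0], [0, 0, 0]],
  ],
)

```text
time_s: 20.6
tool_pos: [0.5948, -0.0584, 0.0778]
tool_rot: [-90.7, 88.4, 0.5]
force: [-1.0, -0.7, 0.8]
grip_width: 0.0657
```

Request:
drive_tool(
  increments=[
    [[0, 0, 0], [0, 0, 0]],
    [[0, 0, 0], [0, 0, 0]],
    [[0, 0, 0], [0, 0, 0]],
    [[0, 0, 0], [0, 0, 0]],
  ],
  hand=1,
)

```text
time_s: 21.0
tool_pos: [0.5943, -0.0584, 0.0773]
tool_rot: [-90.0, 88.5, 1.1]
force: [0.4, -0.0, -0.8]
grip_width: 0.0851
```

Request:
drive_tool(
  increments=[
    [[-0.3, 0, 0], [0, 0, 0]],
    [[-0.7, 0, 0], [0, 0, 0]],
    [[-0.8, 0, 0], [0, 0, 0]],
    [[-0.8, 0, 0], [0, 0, 0]],
    [[-0.8, 0, 0], [0, 0, 0.0125]],
    [[-0.3, 0, 0], [0, 0, 0]],
    [[0, 0, 0], [0, 0, 0]],
  ],
)

```text
time_s: 21.7
tool_pos: [0.592, -0.0581, 0.2274]
tool_rot: [-99.6, 89.8, -8.4]
force: [0.5, -0.3, -0.7]
grip_width: 0.0873
```

Run:
```python
from h import *
d=grab('wrist','w14');P,R,o=tcp();print(P,o['qpos'].round(1),o['time_s'],o['force'])
goal([.417,-.043,.2],76.5)
for c in rects(mask(d,'white'),1500): print([np.round(v,1) for v in zrect(d,c,.108)],cv2.boundingRect(c))
```

```text
[ 0.59087784 -0.05832724  0.22550334] [ 52.6  21.8 -62.4  89.7  19.6  80.3  79.8] 21.75 [-0.51949289  0.1126597  -0.31130654]
turn deg [14.65 -0.02  0.06] units [ 1.221e-01 -1.000e-04  5.000e-04] rows 1.72
shift units in FINAL frame [ 0.638  4.316 -0.642]
shift units in CUR frame [0.633 4.339 0.471] world mm [-173.9   15.3  -25.5]
[array([594.2, -58.3]), array([97.3, 64.4]), np.float64(1.2)] (278, 138, 79, 111)
[array([590.1, 106.3]), array([98.3, 75.5]), np.float64(1.3)] (460, 136, 104, 113)
```

View pics/w14.png

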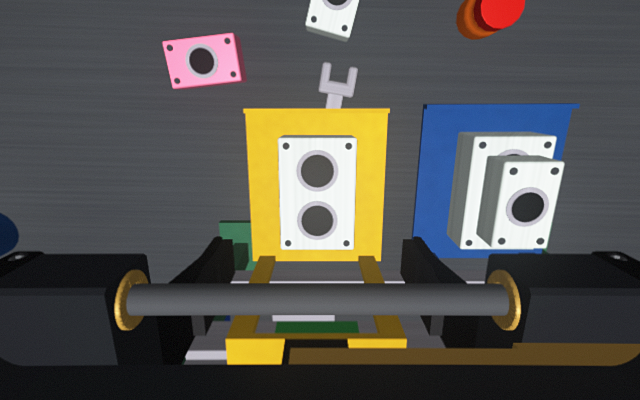

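Request:
drive_tool(
  increments=[
    [[0, 0.5, 0.06], [0, 0, 0]],
    [[0.1, 0.9, 0.1], [0, 0, 0]],
    [[0.2, 0.9, 0.1], [0, 0, 0]],
    [[0.2, 0.9, 0.1], [0, 0, 0]],
    [[0.2, 0.63, 0.05], [0, 0, 0]],
    [[0.2, 0.3, 0], [0.061, 0, 0]],
    [[0, 0, 0], [0.061, 0, 0]],
    [[0, 0, 0], [0, 0, 0]],
    [[0, 0, 0], [0, 0, 0]],
  ],
)

```text
time_s: 22.65
tool_pos: [0.425, -0.0455, 0.1886]
tool_rot: [82.3, 89.9, 158.9]
force: [-0.5, 0.1, 0.3]
grip_width: 0.0872
```

Run:
```python
from h import *
d=grab('wrist','w15');P,R,o=tcp();print(P,o['qpos'].round(1),o['time_s'],o['force'])
for c in rects(mask(d,'white'),1000): print([np.round(v,1) for v in zrect(d,c,.030)],cv2.boundingRect(c))
goal([.425,-.045,.1],76.5)
```

```text
[ 0.42528484 -0.04541704  0.18887571] [ 76.8 -14.3 -64.3 113.5 -13.5  73.3  93.7] 22.7 [ 0.34649015 -0.50691729  0.08932515]
[array([594.1, -63.1]), array([84.7, 42.7]), np.float64(76.7)] (299, 315, 77, 34)
[array([504.3, -40.6]), array([35.2, 65.8]), np.float64(81.2)] (321, 224, 36, 60)
[array([419. , -43.2]), array([44.8, 72.1]), np.float64(76.7)] (295, 138, 48, 75)
[array([378.5, 188.6]), array([32.3, 30.8]), np.float64(76.3)] (549, 52, 39, 39)
[array([338. ,  43.7]), array([31.5, 31.5]), np.float64(76.5)] (376, 45, 37, 40)
turn deg [ 0.14  0.04 -0.05] units [ 0.0012  0.0003 -0.0004] rows 0.02
shift units in FINAL frame [2.222 0.009 0.008]
shift units in CUR frame [2.222 0.007 0.007] world mm [ -0.3   0.4 -88.9]
```

View pics/w15.png

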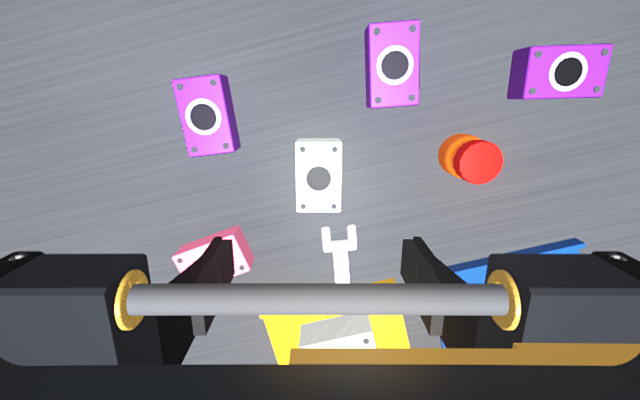

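Request:
drive_tool(
  increments=[
    [[0.4, 0, 0], [0, 0, 0]],
    [[0.7, 0, 0], [0, 0, 0]],
    [[0.8, 0, 0], [0, 0, 0]],
    [[0.8, 0, 0], [0, 0, 0]],
    [[0.6, 0, 0], [0, 0, 0]],
    [[0.3, 0, 0], [0, 0, 0]],
    [[0, 0, 0], [0, 0, 0]],
  ],
)

```text
time_s: 23.4
tool_pos: [0.4241, -0.0439, 0.0435]
tool_rot: [45.7, 89.6, 122.4]
force: [-0.1, -0.7, 0.1]
grip_width: 0.0871
```

Run:
```python
from h import *
d=grab('wrist','w16');P,R,o=tcp();print(P,o['qpos'].round(1),o['time_s'],o['force'])
goal([.4245,-.045,.006],76.5)
```

```text
[ 0.42515003 -0.04414462  0.04472408] [ 74.5  10.8 -74.7 122.7  12.4  55.1  69.5] 23.45 [0.42045769 0.32187303 0.47426041]
turn deg [ 0.15  0.2  -0.14] units [ 0.0013  0.0017 -0.0012] rows 0.03
shift units in FINAL frame [ 0.968  0.011 -0.025]
shift units in CUR frame [ 0.968  0.008 -0.028] world mm [ -0.7  -0.9 -38.7]
```

View pics/w16.png

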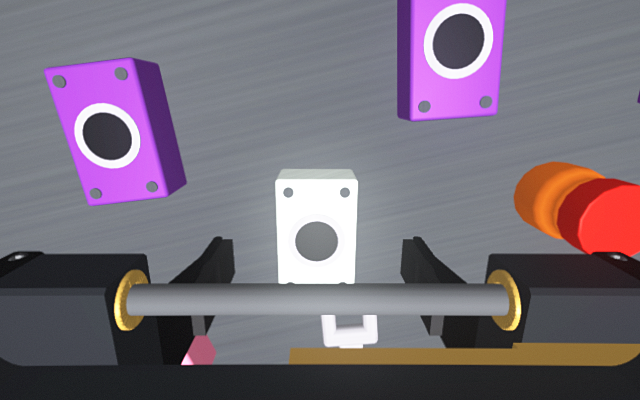

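Run:
```python
from h import *
d=load('w16');P,R,o=tcp()
for uv in [(330,317),(375,317),(350,346)]:
    X=onz(d,[uv],.008)[0]; print(X.round(3),(R.inv().apply(X-P)*1e3).round(1))
d=load('w15')
for uv in [(326,228),(353,226),(340,250),(180,258),(240,228)]:
    X=onz(d,[uv],.008)[0]; print(X.round(3),(R.inv().apply(X-P)*1e3).round(1))
```

```text
[ 0.486 -0.049  0.008] [ 36.6 -60.1   8.7]
[ 0.493 -0.02   0.008] [ 36.7 -60.1  38.7]
[ 0.511 -0.041  0.008] [ 36.6 -83.1  22.6]
[ 0.481 -0.049  0.008] [ 36.6 -55.5   7.8]
[ 0.485 -0.021  0.008] [ 36.7 -53.2  36.5]
[ 0.509 -0.04   0.008] [ 36.6 -81.1  23.2]
[ 0.478 -0.212  0.008] [  36.   -90.6 -151.6]
[ 0.46  -0.138  0.008] [ 36.3 -55.5 -83.9]
```

Request:
drive_tool(
  increments=[
    [[0.25, 0, -0.02], [0, 0, 0]],
    [[0.3, 0, 0], [0, 0, 0]],
    [[0, 0, 0], [0, 0, 0]],
  ],
)

```text
time_s: 23.75
tool_pos: [0.4253, -0.0462, 0.0234]
tool_rot: [76.8, 90.0, 153.3]
force: [0.1, 0.7, 0.1]
grip_width: 0.087
```

Run:
```python
from h import *
P,R,o=tcp();print(P,o['qpos'].round(1),o['time_s'],o['force'])
goal([.4245,-.045,.007],76.5)
```

```text
[ 0.42526393 -0.04617515  0.02339511] [ 70.6  14.  -71.6 123.7  16.6  53.   65.9] 23.75 [0.0719547  0.71893052 0.11098507]
turn deg [ 0.05  0.01 -0.04] units [ 0.0004  0.0001 -0.0003] rows 0.01
shift units in FINAL frame [0.41  0.025 0.024]
shift units in CUR frame [0.41  0.025 0.024] world mm [ -0.8   1.2 -16.4]
```

q3 is moving away from its limit; going on down and gripping.

Request:
drive_tool(
  increments=[
    [[0.25, 0.02, 0.02], [0, 0, 0]],
    [[0.16, 0, 0], [0, 0, 0]],
    [[0, 0, 0], [0, 0, 0]],
  ],
)

```text
time_s: 24.05
tool_pos: [0.4243, -0.0451, 0.0065]
tool_rot: [95.2, 89.9, 171.7]
force: [-0.1, 1.1, 0.7]
grip_width: 0.0869
```

Request:
drive_tool(
  increments=[
    [[0, 0, 0], [0, 0, 0]],
    [[0, 0, 0], [0, 0, 0]],
    [[0, 0, 0], [0, 0, 0]],
    [[0, 0, 0], [0, 0, 0]],
    [[0, 0, 0], [0, 0, 0]],
    [[0, 0, 0], [0, 0, 0]],
    [[0, 0, 0], [0, 0, 0]],
    [[0, 0, 0], [0, 0, 0]],
  ],
  hand=-1,
  squeeze=30,
)

```text
time_s: 24.85
tool_pos: [0.4248, -0.0452, 0.007]
tool_rot: [-178.4, 90.0, -101.9]
force: [0.5, 0.6, 1.5]
grip_width: 0.0439
```

Run:
```python
from h import *
P,R,o=tcp();print(P,o['qpos'].round(1),o['time_s'],o['force'],o['grip_width'])
```

```text
[ 0.42481388 -0.04521648  0.00703299] [ 67.9  16.1 -69.4 124.5  19.4  51.4  63.3] 24.85 [0.49394824 0.62195767 1.46880369] 0.04386567687930674
```

Request:
drive_tool(
  increments=[
    [[-0.3, 0, 0], [0, 0, 0]],
    [[-0.6, 0, 0], [0, 0, 0]],
    [[-0.7, -0.1, 0], [0, 0, 0]],
    [[-0.7, -0.4, 0], [0, 0, 0]],
    [[-0.7, -0.5, 0], [0, 0, 0]],
    [[-0.7, -0.5, 0], [0, 0, 0]],
    [[-0.7, -0.5, 0], [0, 0, 0]],
    [[-0.6, -0.3, 0], [0, 0, 0]],
    [[0, 0, 0], [0, 0, 0]],
    [[0, 0, 0], [0, 0, 0]],
  ],
)

```text
time_s: 25.85
tool_pos: [0.5136, -0.0663, 0.2062]
tool_rot: [81.8, 89.9, 158.3]
force: [-0.9, 0.4, -1.7]
grip_width: 0.0436
```

Run:
```python
from h import *
d=grab('wrist','w17')
P,R,o=tcp();print(P,o['qpos'].round(1),o['time_s'],o['force'],o['grip_width'])
goal([.595,-.0583,.21],91.3)
```

```text
[ 0.51285655 -0.06629859  0.20555953] [ 70.7  12.6 -73.2 101.3  12.5  75.5  71.2] 25.9 [-0.26326095 -0.89339846 -1.36011591] 0.04366011722035219
turn deg [-1.476e+01 -1.000e-02 -1.500e-01] units [-1.23e-01 -1.00e-04 -1.30e-03] rows 1.74
shift units in FINAL frame [-0.111 -2.058  0.153]
shift units in CUR frame [-0.116 -1.95   0.673] world mm [82.1  8.   4.4]
```

View pics/w17.png

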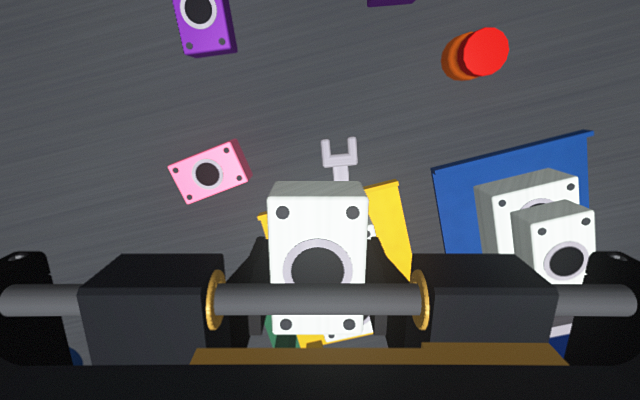

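Run:
```python
from h import *
d=load('w17');P,R,o=tcp()
for uv in [(267,196),(370,196),(274,335),(363,335)]:
    X=onz(d,[uv],P[2]+.023)[0]; print(uv,(R.inv().apply(X-P)*1e3).round(1))
d=load('w14')
cv2.imwrite('pics/w14c.png',cv2.resize(d['frame'][95:270,235:400,::-1],None,fx=4,fy=3.4,interpolation=cv2.INTER_CUBIC))
```

```text
(267, 196) [-22.9  38.8 -20.8]
(370, 196) [-22.9  38.8  22.6]
(274, 335) [-23.1 -30.4 -20.3]
(363, 335) [-23.1 -30.4  22.2]
```

View pics/w14c.png

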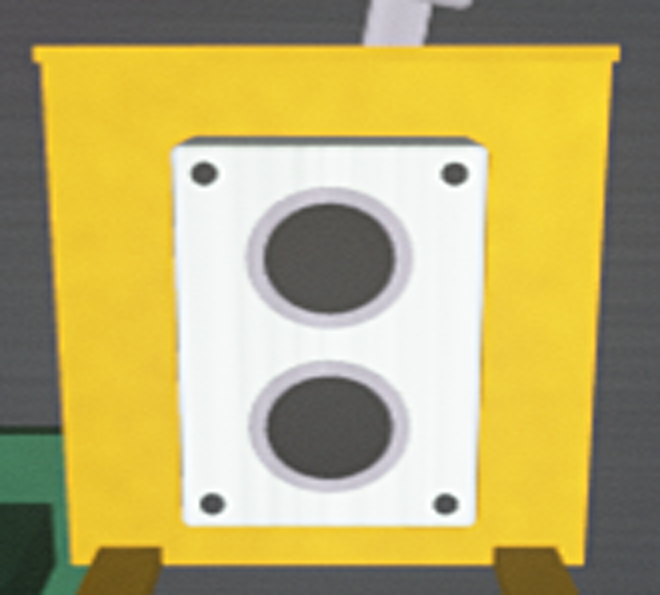

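Run:
```python
from h import *
d=load('w14')
f=lambda p:[(p[0]+.5)/4-.5+235,(p[1]+.5)/3.4-.5+95]
print((onz(d,[f((174,145)),f((488,145))],.105)*1e3).round(1)); print((onz(d,[f((185,525)),f((475,525))],.1077)*1e3).round(1))
print('rim',(onz(d,[f((33,48)),f((620,48))],.0775)*1e3).round(1)); print('shelf back',(onz(d,[f((70,565)),f((585,565))],.0735)*1e3).round(1))
for uv in [f((331,257)),f((329,427))]: print((onz(d,[uv],.1065)*1e3).round(1))
```

```text
[[546.  -91.  105. ]
 [544.7 -26.9 105. ]]
[[644.7 -89.5 107.7]
 [643.3 -24.7 107.7]]
rim [[ 525.3 -124.5   77.5]
 [ 522.7    3.8   77.5]]
shelf back [[ 674.6 -122.5   73.5]
 [ 671.8    8.    73.5]]
[[572.4 -58.4 106.5]]
[[617.  -57.9 106.5]]
```

Request:
drive_tool(
  increments=[
    [[0, -0.3, 0.1], [-0.061, 0, 0]],
    [[0, -0.4, 0.1], [-0.061, 0, 0]],
    [[0, -0.6, 0.03], [0, 0, 0]],
    [[0, -0.5, 0], [0, 0, 0]],
    [[0, -0.25, 0], [0, 0, 0]],
    [[0, 0, 0], [0, 0, -0.0125]],
    [[0, 0, 0], [0, 0, 0]],
    [[0, 0, 0], [0, 0, 0]],
  ],
)

```text
time_s: 26.7
tool_pos: [0.596, -0.0612, 0.2065]
tool_rot: [-92.5, 88.6, -1.3]
force: [0.0, 0.5, -0.7]
grip_width: 0.0439
```

Run:
```python
from h import *
d=grab('wrist','w18')
P,R,o=tcp();print(P,o['tool_rot'],o['qpos'].round(1),o['time_s'],o['force'],o['grip_width'])
goal([.6015,-.0584,.130],91.3)
```

```text
[ 0.59629712 -0.06135745  0.20667479] [-92.28788726  88.57648473  -1.1526748 ] [ 56.9  25.4 -68.8  91.6  24.4  78.2  76.6] 26.75 [-0.47580685 -0.60725341 -1.19681761] 0.04384128152227454
turn deg [-0.16 -0.06  1.42] units [-0.0014 -0.0005  0.0119] rows 0.17
shift units in FINAL frame [ 1.917 -0.132  0.071]
shift units in CUR frame [ 1.919 -0.084  0.073] world mm [  5.2   3.  -76.7]
```

View pics/w18.png

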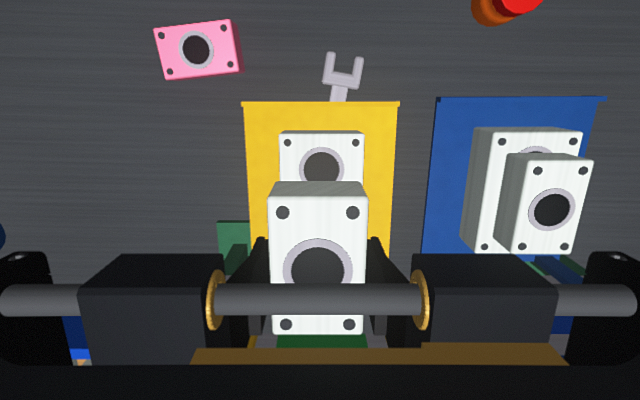

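Request:
drive_tool(
  increments=[
    [[0.2, -0.04, 0.04], [0, 0, 0]],
    [[0.4, -0.04, 0.035], [0, 0, 0]],
    [[0.5, 0, 0], [0, 0, 0]],
    [[0.5, 0, 0], [0, 0, 0]],
    [[0.32, 0, 0], [0, 0, 0]],
    [[0, 0, 0], [0, 0, 0]],
    [[0, 0, 0], [0, 0, 0]],
  ],
)

```text
time_s: 27.45
tool_pos: [0.6024, -0.0577, 0.1302]
tool_rot: [-89.1, 88.5, 2.0]
force: [-0.4, 0.2, -1.5]
grip_width: 0.0439
```

Run:
```python
from h import *
d=grab('wrist','w19')
P,R,o=tcp();print(P,o['tool_rot'],o['time_s'],o['force'],o['grip_width'])
goal([.6015,-.0584,.1135],91.3)
```

```text
[ 0.60279179 -0.05765227  0.13086725] [-89.68898223  88.44878767   1.46921131] 27.5 [ 0.48858569  0.35310236 -1.38092336] 0.04390031213559432
turn deg [-0.14  0.01  1.55] units [-0.0012  0.0001  0.0129] rows 0.18
shift units in FINAL frame [ 0.434  0.033 -0.018]
shift units in CUR frame [ 0.433  0.044 -0.018] world mm [ -1.3  -0.7 -17.4]
```

View pics/w19.png

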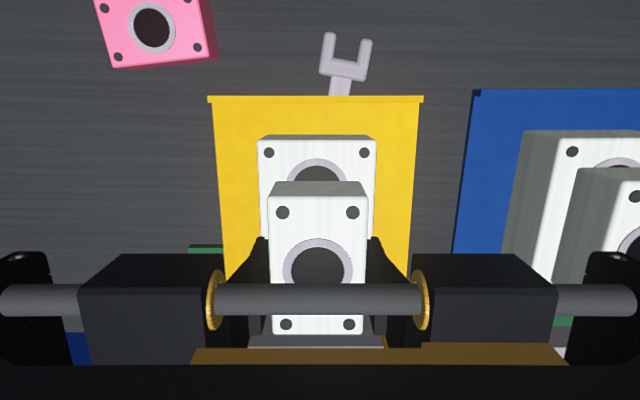

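Run:
```python
from h import *
d=load('w19');P,R,o=tcp()
print((onz(d,[(258,139),(376,139)],.105)*1e3).round(1)); print((onz(d,[(274,182),(364,182)],P[2]-.008)*1e3).round(1)); print((onz(d,[(267,197),(368,197)],P[2]+.022)*1e3).round(1))
```

```text
[[546.  -90.3 105. ]
 [544.7 -27.3 105. ]]
[[564.6 -80.  122.9]
 [563.6 -34.8 122.9]]
[[562.7 -79.2 152.9]
 [561.9 -37.2 152.9]]
```

Request:
drive_tool(
  increments=[
    [[0.12, 0.03, -0.02], [0, 0, 0]],
    [[0.14, 0.03, 0], [0, 0, 0]],
    [[0.1, 0, 0], [0, 0, 0]],
    [[0, 0, 0], [0, 0, 0]],
    [[0, 0, 0], [0, 0, 0]],
  ],
)

```text
time_s: 28.0
tool_pos: [0.6003, -0.0588, 0.1158]
tool_rot: [-90.1, 88.5, 1.1]
force: [0.2, -0.3, -2.3]
grip_width: 0.0439
```

Request:
drive_tool(
  increments=[
    [[0.05, 0, 0], [0, 0, 0]],
    [[0, 0, 0], [0, 0, 0]],
    [[0, 0, 0], [0, 0, 0]],
  ],
)

```text
time_s: 28.3
tool_pos: [0.6005, -0.0587, 0.114]
tool_rot: [-90.2, 88.5, 1.0]
force: [0.2, 0.0, -1.1]
grip_width: 0.0436
```

Request:
drive_tool(
  increments=[
    [[0.03, 0, 0], [0, 0, 0]],
    [[0, 0, 0], [0, 0, 0]],
    [[0, 0, 0], [0, 0, 0]],
  ],
)

```text
time_s: 28.6
tool_pos: [0.6005, -0.0587, 0.1137]
tool_rot: [-91.7, 88.5, -0.5]
force: [-3.3, 0.3, 5.4]
grip_width: 0.0437
```

Contact (5 N). Release and retreat straight up.

Request:
drive_tool(
  increments=[
    [[-0.015, 0, 0], [0, 0, 0]],
    [[0, 0, 0], [0, 0, 0]],
    [[0, 0, 0], [0, 0, 0]],
    [[0, 0, 0], [0, 0, 0]],
    [[0, 0, 0], [0, 0, 0]],
  ],
  hand=0.7,
)

```text
time_s: 29.1
tool_pos: [0.6003, -0.0588, 0.1131]
tool_rot: [-90.0, 88.5, 1.2]
force: [0.2, 0.5, -0.1]
grip_width: 0.072
```

Request:
drive_tool(
  increments=[
    [[-0.2, 0, 0], [0, 0, 0]],
    [[-0.6, 0, 0], [0, 0, 0]],
    [[-0.8, 0, 0], [0, 0, 0]],
    [[-0.8, 0, 0], [0, 0, 0]],
    [[-0.8, 0.1, 0], [0, 0, 0.0125]],
    [[-0.2, 0.1, 0], [0, 0, 0]],
    [[0, 0, 0], [0, 0, 0]],
  ],
)

```text
time_s: 29.8
tool_pos: [0.5896, -0.0586, 0.2508]
tool_rot: [-106.2, 89.8, -15.0]
force: [0.6, 0.0, -1.2]
grip_width: 0.0737
```

Run:
```python
from h import *
d=grab('wrist','w20');t=grab('top','t20');s=grab('scene','s20')
P,R,o=tcp();print(P,o['time_s'],o['force'],o['grip_width'])
cv2.imwrite('pics/s20c.png',cv2.resize(s['frame'][140:260,240:420,::-1],None,fx=4,fy=4,interpolation=cv2.INTER_CUBIC))
```

```text
[ 0.58830239 -0.05929524  0.24777665] 29.95 [ 0.38844994 -1.04493962 -0.59010767] 0.074175697986682
```

View pics/w20.png

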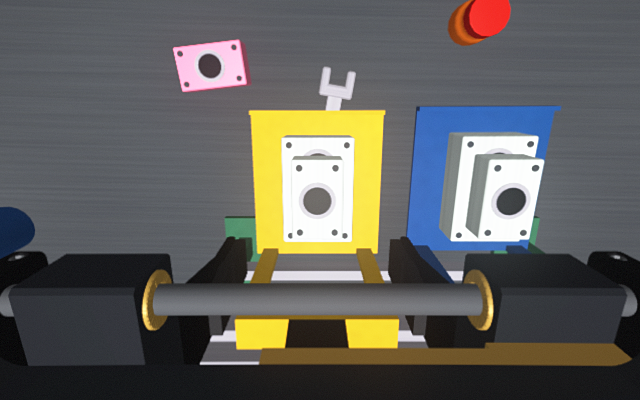

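View pics/s20c.png

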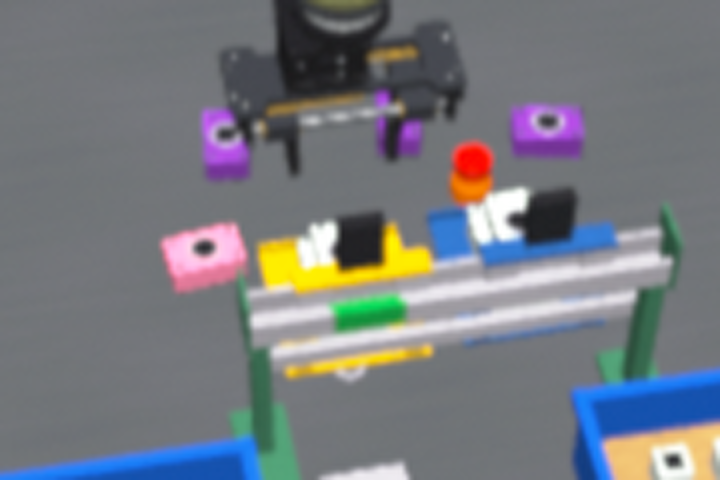

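Run:
```python
from h import *
d=load('w20')
cv2.imwrite('pics/w20c.png',cv2.resize(d['frame'][100:260,240:400,::-1],None,fx=4,fy=3.6,interpolation=cv2.INTER_CUBIC))
```

```text
(no output)
```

View pics/w20c.png

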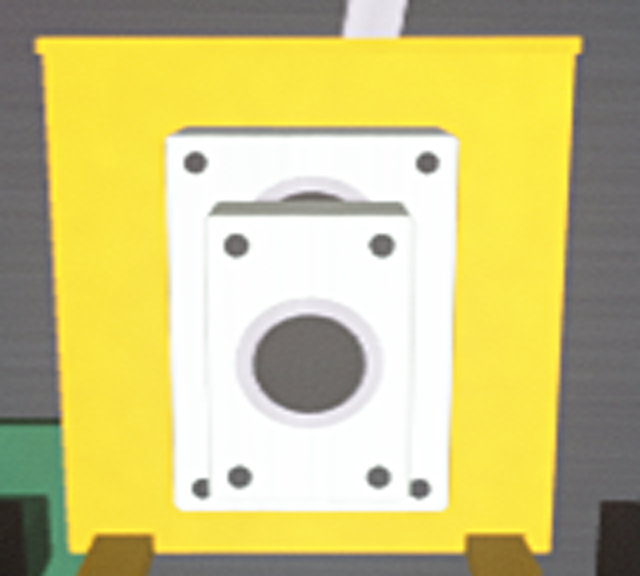

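Run:
```python
from h import *
d=load('w20')
f=lambda p:[(p[0]+.5)/4-.5+240,(p[1]+.5)/3.6-.5+100]
pr=lambda n,ps,z:print(n,(onz(d,[f(p) for p in ps],z)*1e3)[:,:2].round(1).tolist())
pr('large near',[(166,137),(458,137)],.105);pr('large far',[(176,510),(446,510)],.1077)
pr('small top near',[(207,215),(411,215)],.1355);pr('small bottom near',[(212,203),(406,203)],.1055);pr('bore small',[(309,364)],.1365);pr('small holes far',[(240,477),(378,477)],.1375);pr('small holes near',[(236,245),(382,245)],.1355);
pr('large holes near',[(195,163),(427,163)],.105);pr('large holes far',[(201,489),(420,489)],.1077)
pr('rim',[(35,40),(582,40)],.0775)
```

```text
large near [[546.6, -91.5], [545.3, -26.9]]
large far [[645.0, -89.8], [643.6, -25.0]]
small top near [[560.1, -80.2], [559.3, -38.8]]
small bottom near [[562.6, -81.3], [561.7, -37.8]]
bore small [[594.6, -58.8]]
small holes far [[622.8, -73.1], [622.2, -43.4]]
small holes near [[566.9, -74.3], [566.3, -44.4]]
large holes near [[552.9, -85.1], [551.8, -33.5]]
large holes far [[638.8, -83.8], [637.7, -31.5]]
rim [[525.5, -124.9], [522.9, 3.9]]
```

Run:
```python
from h import *
print(env.sign_off())
```

```text
the job is handed in; nothing more can be done
None
```

The yellow carrier hangs in the green bay, with the large housing on its shelf and the small one centred on top. I handed the job in at about 30 s of the 67 s allowed.

**Carrier:** I pinched it by its lug, lifted it over the lip and lowered it until the force reading showed it resting on the lip, then let go. Afterwards the wrist camera put its centre at y -56.3 mm, against about -56.4 mm for the bay mark. The hook mouth sat about 1 mm in front of the middle of the lip. It leans about 0.03 rad against the guide bar, within the 0.05 rad allowed.

**Housings:** Both were lowered until they touched and then released, with their long sides at right angles to the rail. The last close view put the large one's centre at (595, -58.5) mm and the small one's at (595, -58.8) mm, both lying flat with no overhang. The small one I used was the white one-bore housing; I did not touch the pink and purple look-alikes or the other bystanders.

**Disagreements and gaps:**
- **Camera bias:** With a housing in the gripper, the wrist camera read its position about 2 mm differently from the hover views. I allowed for that, and the final view showed the housings centred.
- **Top picture:** I took a last picture from the top camera but did not examine it.
- **Forces:** The forces I read at the end of each move stayed below about 10 N.
- **Joint limits:** Joint 3 came within about 5° of its limit, and joint 2 within about 3°, while I reached for the small housing. Neither passed it in the readings I took.

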